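# Put a hanger on the tool rail and set its knurled nut

## Robot

A 6-joint arm with a two-finger parallel gripper is mounted at the origin on the work surface. World frame = base frame: x ahead of the robot, y to its left, z up, the work surface at z = 0. Lengths are in mm, angles in rad, forces in N, time in s.
With the tool pointing down it reaches from about 400 to 925 mm from the base axis. Payload 12.5 kg.
Tool frame: the origin (TCP) lies between the finger pads; the fingertips stand 11 mm ahead of it and the grasp point (between the pads) lies 8 mm behind it; y points along the fingers, x is the direction in which the jaws open and shut, and the axes are right-handed (so a half turn about y gives the same grasp; the last joint's range is limited). The gripper opens to 95 mm and grips with 3 to 60 N. Pads are 20 mm wide; open, the fingers measure 119 mm over their backs; the gripper's body (75 mm by 180 mm) begins 59 mm behind the grasp point.
Start: joints at [1.094, 0.491, 1.559, -0, 1.092, -0.106], TCP at [226.46, 582.547, 225.661] pointing down, gripper open.
Joint ranges: [-3.1, 3.1], [-0.84, 2.19], [0.05, 2.79], [-1.13, 4.28], [0.06, 2.93], [-2.69, 2.69]. Speed limits (rad/s): [2.22, 2.22, 2.79, 3.14, 3.14, 3.14].

## Interface

Orientations are given as [roll, pitch, yaw] about the fixed x, y, z axes, in that order (R = Rz(yaw) Ry(pitch) Rx(roll)).
In Python, from cell import env gives the robot as it stands.
- The arm moves only by the tool jog_arm, never from a script. Its argument "series" is a list of rows, each an object of numbers: "dx", "dy", "dz": the shift along the world's x, y, z in m; "rx", "ry", "rz": the turn, a rotation vector about the world's x, y, z in degrees; "gripper": the opening, from 0 (shut) to 1 (fully open). A call has 1 to 12 rows; each row shifts and turns the commanded pose from where the row before left it; what a row does not reach is not made up. A row lasts 1/10 s, in which the tool goes at most 50 mm and 8.59 degrees, less where a joint would pass 70% of its speed; a pose out of reach is approached as far as the arm can. A call is refused whole if a number of a shift passes 0.05 or a number of a turn 8.59, either way. A call with a gripper value outside its range is refused whole. The fingers move at their own pace and stop on an object; the grip force is fixed at half the most. Time passes only in rows, so rows that do not move let the fingers close. It gives the time, the measured TCP pose, the force and the opening at its end, in the units of the state.
- env.state(): the state, without advancing time (a new reading comes with each control period).
- env.read_camera(name): name is "scene" or "top" or "wrist"; returns the picture (384x512x3 uint8, red, green, blue); there is no depth.
- env.camera_info(name): a dict with "camera_matrix" (3x3 intrinsics, pixels), "k1" (the pictures are not rectified: a ray, as slopes to the right and down, at radius r is drawn at 1 + k1 r^2 times it, then the intrinsics apply), "R" (3x3) and "t" (3): a world point X has camera coordinates R X + t; the wrist camera has in their place "mount" (4x4, takes a point from camera to tool coordinates, whose origin is the TCP and whose axes are the tool frame's). Camera axes: x right, y down, z forward; pixel columns grow to the right and rows downward; lengths in mm; the calibration is good to about 2 mm. A picture is of the moment at which its call begins: read the wrist's pose just before it. camera_info takes no time and is no camera call.
- env.job_done(): hands the job in, once; it reports no verdict.
The state is a dict: "t": time; "joints": joint angles; "qvel": joint speeds; "tau": joint torques, N m; "eef_pos": TCP position; "tcp_rot": TCP orientation; "ft_force": force on the tool from outside, world axes, zero at the start; "moment": the same for the moment, N m; "opening": opening from 0.0 (shut) to 1.0 (fully open).
Only numpy, scipy, OpenCV 4.12 (cv2) and the standard library are available. Lean on these libraries where they do the work, as an engineer would, in place of code of your own. Each camera call takes 0.05 s, during which the arm holds its last target.

## Task

Put up the glue-gun hanger: pick up the steel hanger that stands on the bench and lower it over the slotted aluminium rail between its two posts, astride the rail with its plate flat on top; do not drop it. Then, with the hanger on the rail, screw its knurled nut down clockwise until it bottoms out, back it off a quarter turn so that the hanger can still slide, and stop there. Finish still gripping the nut, so that it cannot turn while I dab glue on the thread, and leave everything else on the bench where it is.

Things in the scene. Friction and masses are not known exactly. Their poses are not given: they have to be found in the camera images.
- rail: tool rail fixed to the bench: level slotted aluminium bar, 30 x 30 mm section, 360 mm long (its y axis), on two 30 mm posts 130 mm either side of its middle, foot plates 60 x 60 x 8 mm. Origin on the bench under the bar's middle, z up. Bar top 140 mm, underside 110 mm above the bench. A small try square hangs on its +x face at y = +163 mm, outside the posts.
- rail_mid (a point): middle of the bar's top face, 140 mm above the bench; axes as rail. A slot 8 mm wide runs along the top
- hanger: loose steel hanger, 0.3 to 0.48 kg with its nut, standing on the bench: an upside-down U of 4 mm plate, 80 mm long (its y axis, goes along the bar), 42 mm wide (x), 34 mm clear between the legs, whose lower lips flare out (48 mm clear, 55 mm outside). Origin amid the feet, z up; plate top at z = 50 mm. A 7 mm hook stands out to x = -58 mm, z 15 to 40 mm. Either way round on the bar is right.
- hanger_seat (a point): middle of the underside of the hanger's plate, 46 mm above its feet; axes as hanger; at rail_mid's height once the hanger is seated. A 7 mm slot nut under it drops into the bar's slot. On the plate's top an upright 12 mm threaded stud carries the knurled nut; the stud ends 94 mm above the feet.
- nut: knurled aluminium nut on the hanger's stud: head 40 mm across, 24 mm high, on a hub 24 mm across, 12 mm high. Origin under the hub on the stud's axis, z up; turns with the nut. A dark 6 mm pin hole in its top, 13 mm out along its x axis, shows the turning. It cannot come off and is stiff enough (0.05 N m) to lift the hanger by. Right-hand thread, 3 mm a turn.
- nut_grip (a point): middle of the nut's knurled head, on its axis: 24 mm above the plate's top when the nut is bottomed out, up to 2.2 mm higher at the start
- nut_turn (a joint): turning of the nut relative to the hanger in rad: 0 = bottomed out on the plate (hard stop), growing as it is unscrewed (anticlockwise from above); a quarter turn is 1.57. At the start 2.5 to 4.5
- tray: loose white open plastic tray, 70 x 90 x 26 mm, a few screws in it, on the bench beneath the rail; origin centre of its underside
- marker: loose green marker pen with a black cap, 135 mm long, 13 mm thick, lying between the hanger and the rail; origin under its middle, on the bench
- tape: loose roll of blue tape lying flat, 92 mm across, 24 mm high; origin centre of its underside
- glue_gun: loose black and green cordless glue gun lying on its side, about 210 mm long, 35 mm high; origin under its barrel
- cup: loose black plastic cup, 76 mm across, 105 mm high; origin centre of its underside
- screwdriver: loose screwdriver with a red handle, 200 mm long, 26 mm high; origin under its middle

How it is judged:
By the outcome, as a careful person would: the job done as asked, in the order asked, and still so for the second after the job is handed in, while the arm keeps its last pose, push and grip.
It also fails if it takes over 54 s, if anything falls off the work surface, if the arm or the gripper's body presses on something with over 40 N, if the wrist force passes 120 N, or if a joint passes its speed limit or range.

## Working session

There is one attempt and no reset: what is moved stays moved. The work goes in short steps, Python scripts to look and compute and a tool call to move; the robot and the scene stay as the last step left them, time stands still between calls to the robot, and variables do not carry over. Pictures are saved under pics/ and viewed, and the job is handed in when it is done.

Besides the shell and the picture viewer there is one more tool, called as name(argument=value, ...), one argument or row to a line, values as JSON. jog_arm: Moves the arm, as the interface text tells. Its arguments: {"type":"object","properties":{"series":{"type":"array"}},"required":["series"]}

```bash
ls; mkdir -p pics; python3 - <<'E'
from cell import env
import cv2,numpy as np
print(env.state())
for n in ("scene","top","wrist"):
    im=env.read_camera(n); cv2.imwrite(f"pics/{n}0.png",im[:,:,::-1])
    i=env.camera_info(n); print(n,{k:np.round(v,4).tolist() for k,v in i.items()})
E
```

```text
pics
{'t': 0.0, 'joints': array([ 1.09438044e+00,  4.91593648e-01,  1.55947194e+00,  3.80944950e-05,
        1.09170540e+00, -1.05583240e-01]), 'qvel': array([-4.69101498e-05,  7.97350195e-04, -6.02643987e-04,  2.65783734e-04,
        9.64308443e-05,  5.23016280e-04]), 'tau': array([ 3.04597990e-03, -6.12638783e+01, -2.58186346e+01,  6.93333778e-02,
        4.81262757e-02, -1.43166412e-04]), 'eef_pos': array([226.34381416, 582.31494224, 225.03282383]), 'tcp_rot': array([-1.57063855e+00,  1.16820808e-03,  1.19994619e+00]), 'ft_force': array([-0.17020707, -0.22426376,  0.34020924]), 'moment': array([-0.017832  , -0.03778883, -0.02057136]), 'opening': 0.9992629764368075}
scene {'camera_matrix': [[358.2054, 0.0, 254.3317], [0.0, 358.2054, 191.1793], [0.0, 0.0, 1.0]], 'k1': 0.0024, 'R': [[0.6266, 0.7792, -0.0144], [0.5384, -0.4462, -0.7149], [-0.5635, 0.4402, -0.699]], 't': [-369.3229, -190.3131, 1595.0766]}
top {'camera_matrix': [[370.2187, 0.0, 260.141], [0.0, 370.2187, 185.9156], [0.0, 0.0, 1.0]], 'k1': -0.0047, 'R': [[-0.002, -0.9999, 0.0149], [-0.9907, -0.0, -0.1357], [0.1357, -0.015, -0.9906]], 't': [21.8672, 511.2002, 1052.9599]}
wrist {'camera_matrix': [[316.9877, 0.0, 257.5665], [0.0, 316.9877, 190.7492], [0.0, 0.0, 1.0]], 'k1': 0.0191, 'mount': [[1.0, -0.0008, -0.0012, -1.1537], [0.001, -0.2566, 0.9665, -158.905], [-0.0011, -0.9665, -0.2566, 72.1701], [0.0, 0.0, 0.0, 1.0]]}
```

View pics/scene0.png

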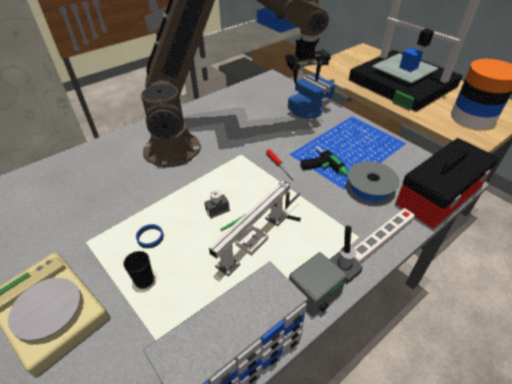

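View pics/top0.png

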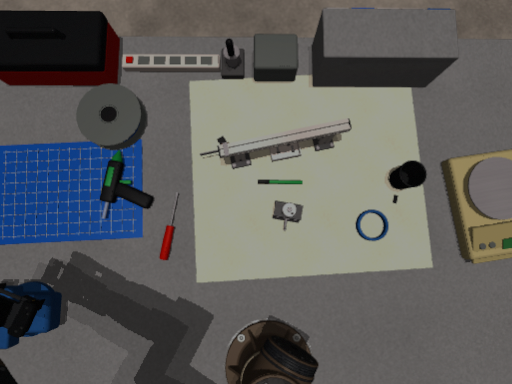

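View pics/wrist0.png

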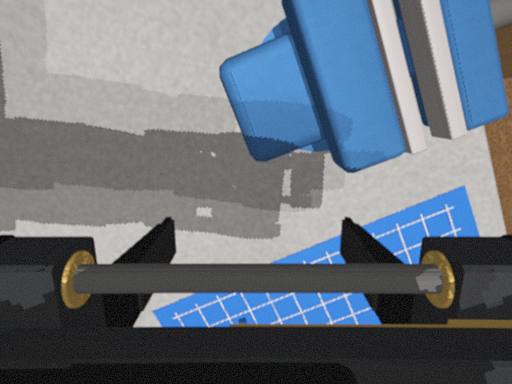

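```bash
cat > h.py <<'E'
from cell import env
import cv2,numpy as np
from scipy.spatial.transform import Rotation as Rn
def cam(n,st=None):
    i=env.camera_info(n); K=np.array(i["camera_matrix"]); k1=i["k1"]
    if n=="wrist":
        st=st or env.state(); M=np.array(i["mount"])
        Rt=Rn.from_euler('xyz',st["tcp_rot"]).as_matrix(); p=np.array(st["eef_pos"])
        Rcw=Rt@M[:3,:3]; c=Rt@M[:3,3]+p
        return K,k1,Rcw.T,-Rcw.T@c
    return K,k1,np.array(i["R"]),np.array(i["t"])
def ray(C,uv):
    K,k1,R,t=C; d=(np.array(uv,float)-K[:2,2])/[K[0,0],K[1,1]]
    s=d.copy()
    for _ in range(10): s=d/(1+k1*(s@s))
    return -R.T@t, R.T@np.array([s[0],s[1],1])
def onz(C,uv,z):
    o,d=ray(C,uv); return o+d*(z-o[2])/d[2]
def tri(C1,u1,C2,u2):
    o1,d1=ray(C1,u1);o2,d2=ray(C2,u2); d1/=np.linalg.norm(d1);d2/=np.linalg.norm(d2)
    s=np.linalg.lstsq(np.c_[d1,-d2],o2-o1,rcond=None)[0]
    a=o1+s[0]*d1;b=o2+s[1]*d2; return (a+b)/2,np.linalg.norm(a-b)
def proj(C,X):
    K,k1,R,t=C; p=R@np.array(X,float)+t; s=p[:2]/p[2]; s=s*(1+k1*(s@s)); return s*[K[0,0],K[1,1]]+K[:2,2]
E
python3 - <<'E'
import cv2
a=cv2.imread("pics/top0.png")[100:250,190:360]; cv2.imwrite("pics/top0c.png",cv2.resize(a,None,fx=4.7,fy=4,interpolation=2) if 0 else cv2.resize(a,None,fx=4,fy=4,interpolation=cv2.INTER_CUBIC))
a=cv2.imread("pics/scene0.png")[175:285,190:310]; cv2.imwrite("pics/scene0c.png",cv2.resize(a,None,fx=5,fy=5,interpolation=cv2.INTER_CUBIC))
E
```

```text
(no output)
```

View pics/top0c.png

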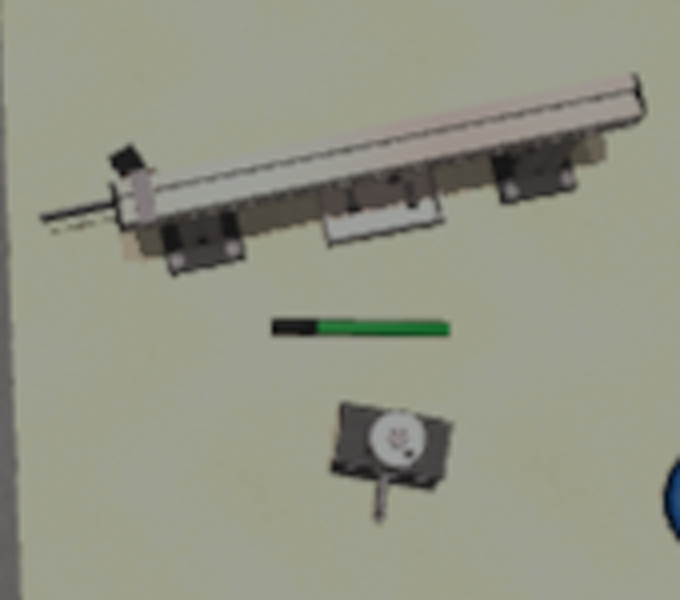

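View pics/scene0c.png

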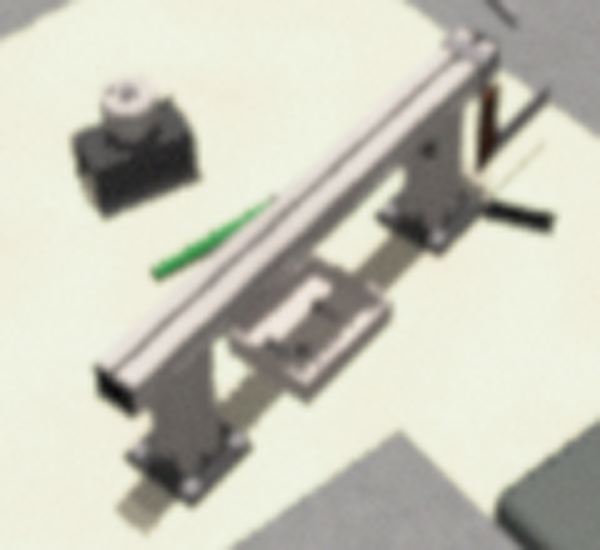

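```bash
python3 - <<'E'
from h import *
C=cam("top");S=cam("scene")
def tp(x,y):return (190+(x+.5)/4-.5,100+(y+.5)/4-.5)
def sp(x,y):return (190+(x+.5)/5-.5,175+(y+.5)/5-.5)
P=lambda n,v:print(n,np.round(v,1))
a=onz(C,tp(155,191),140);b=onz(C,tp(632,93),140);P("slot",(a,b));d=b-a;P("ang",np.degrees(np.arctan2(d[1],d[0])))
for q in [(637,76),(642,115),(118,188),(125,226)]:P(q,onz(C,tp(*q),140))
P("nut",onz(C,tp(398,438),87)); P("hole",onz(C,tp(407,454),87))
P("nutS",onz(S,sp(128,97),87)); P("tri",tri(C,tp(398,438),S,sp(128,97))[0])
for q in [(343,403),(452,424),(333,468),(437,488)]:P(q,onz(C,tp(*q),50))
P("hook",onz(C,tp(379,520),28));
P("mk",(onz(C,tp(272,327),6),onz(C,tp(449,328),6)))
for q in [(96,365),(137,390),(498,45)]:P(q,onz(S,sp(*q),140))
E
```

```text
slot [[ 601.3  108.1  140. ]
 [ 670.2 -215.8  140. ]]
ang -78.0
(637, 76) [ 682.2 -219.7  140. ]
(642, 115) [ 654.8 -222.1  140. ]
(118, 188) [603.3 132.9 140. ]
(125, 226) [577.3 127.9 140. ]
nut [439.1 -58.2  87. ]
hole [428.  -64.3  87. ]
nutS [441.1 -55.9  87. ]
tri [439.9 -56.9  86.5]
(343, 403) [467.1 -22.2  50. ]
(452, 424) [ 451.8 -100.7   50. ]
(333, 468) [420.3 -14.7  50. ]
(437, 488) [405.9 -89.1  50. ]
hook [383.7 -49.1  28. ]
mk [[ 529.    28.5    6. ]
 [ 528.3 -105.4    6. ]]
(96, 365) [ 657.9 -220.4  140. ]
(137, 390) [ 687.4 -212.1  140. ]
(498, 45) [607.6 139.9 140. ]
```

jog_arm(
  series=[
    {"dx": 0.025, "dy": -0.037, "rz": -5, "gripper": 1},
    {"dx": 0.025, "dy": -0.037, "rz": -5},
    {"dx": 0.025, "dy": -0.037, "rz": -5},
    {"dx": 0.025, "dy": -0.037, "rz": -5},
    {"dx": 0.025, "dy": -0.037, "rz": -5},
    {"dx": 0.025, "dy": -0.037, "rz": -5},
    {"dx": 0.025, "dy": -0.037, "rz": -5},
    {"dx": 0.025, "dy": -0.037, "rz": -5},
    {"dx": 0.025, "dy": -0.037, "rz": -5},
  ],
)

```text
$.series[0]: bad value
```

jog_arm(
  series=[
    {"dx": -0.0015, "dy": -0.044, "rz": -5},
    {"dx": -0.0015, "dy": -0.044, "rz": -5},
    {"dx": -0.0015, "dy": -0.044, "rz": -5},
    {"dx": -0.0015, "dy": -0.044, "rz": -5},
    {"dx": -0.0015, "dy": -0.044, "rz": -5},
    {"dx": -0.0015, "dy": -0.044, "rz": -5},
    {"dx": -0.0015, "dy": -0.043, "rz": -5},
    {},
    {},
  ],
)

```text
$.series[0]: bad value
```

```bash
python3 - <<'E'
from h import *
import pickle
s=env.state(); im=env.read_camera("wrist"); pickle.dump(s,open("w1.pkl","wb"))
print(s["t"],s["eef_pos"],np.degrees(s["tcp_rot"]),s["ft_force"],s["moment"])
cv2.imwrite("pics/w1.png",im[:,:,::-1]); cv2.imwrite("pics/w1b.png",cv2.resize(im[:,:,::-1],(800,600),interpolation=2))
E
```

```text
0.15 [226.3813307  582.39162166 225.20306709] [-8.99944898e+01  4.54432575e-02  6.87542781e+01] [0.59559404 0.8247061  0.31964412] [-0.06566013 -0.03169325 -0.01095321]
```

View pics/w1b.png

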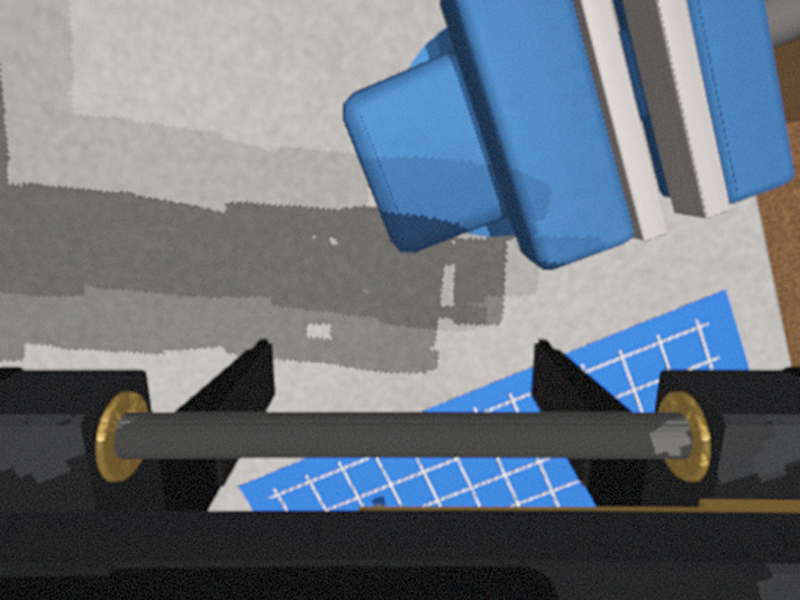

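The rows were refused, so I'll send every key in each row.

jog_arm(
  series=[
    {"dx": 0.025, "dy": -0.037, "dz": 0, "rx": 0, "ry": 0, "rz": -5, "gripper": 1},
    {"dx": 0.025, "dy": -0.037, "dz": 0, "rx": 0, "ry": 0, "rz": -5, "gripper": 1},
    {"dx": 0.025, "dy": -0.037, "dz": 0, "rx": 0, "ry": 0, "rz": -5, "gripper": 1},
    {"dx": 0.025, "dy": -0.037, "dz": 0, "rx": 0, "ry": 0, "rz": -5, "gripper": 1},
    {"dx": 0.025, "dy": -0.037, "dz": 0, "rx": 0, "ry": 0, "rz": -5, "gripper": 1},
    {"dx": 0.025, "dy": -0.037, "dz": 0, "rx": 0, "ry": 0, "rz": -5, "gripper": 1},
    {"dx": 0.025, "dy": -0.037, "dz": 0, "rx": 0, "ry": 0, "rz": -5, "gripper": 1},
    {"dx": 0.025, "dy": -0.037, "dz": 0, "rx": 0, "ry": 0, "rz": -5, "gripper": 1},
    {"dx": 0.025, "dy": -0.037, "dz": 0, "rx": 0, "ry": 0, "rz": -5, "gripper": 1},
  ],
)

```text
t: 1.1
eef_pos: [452.2, 247.9, 225.7]
tcp_rot: [-1.571, -0.0, 0.411]
ft_force: [1.2, 0.9, 0.5]
opening: 0.999
```

jog_arm(
  series=[
    {"dx": -0.0015, "dy": -0.044, "dz": 0, "rx": 0, "ry": 0, "rz": -5, "gripper": 1},
    {"dx": -0.0015, "dy": -0.044, "dz": 0, "rx": 0, "ry": 0, "rz": -5, "gripper": 1},
    {"dx": -0.0015, "dy": -0.044, "dz": 0, "rx": 0, "ry": 0, "rz": -5, "gripper": 1},
    {"dx": -0.0015, "dy": -0.044, "dz": 0, "rx": 0, "ry": 0, "rz": -5, "gripper": 1},
    {"dx": -0.0015, "dy": -0.044, "dz": 0, "rx": 0, "ry": 0, "rz": -5, "gripper": 1},
    {"dx": -0.0015, "dy": -0.044, "dz": 0, "rx": 0, "ry": 0, "rz": -5, "gripper": 1},
    {"dx": -0.0015, "dy": -0.043, "dz": 0, "rx": 0, "ry": 0, "rz": -5, "gripper": 1},
    {"dx": 0, "dy": 0, "dz": 0, "rx": 0, "ry": 0, "rz": 0, "gripper": 1},
    {"dx": 0, "dy": 0, "dz": 0, "rx": 0, "ry": 0, "rz": 0, "gripper": 1},
  ],
)

```text
t: 2.0
eef_pos: [440.8, -58.1, 225.6]
tcp_rot: [-1.571, 0.0, -0.198]
ft_force: [-0.6, -0.2, 1.0]
opening: 0.995
```

```bash
python3 - <<'E'
from h import *
import pickle
s=env.state(); im=env.read_camera("wrist"); pickle.dump(s,open("w1.pkl","wb"))
print(s["t"],s["eef_pos"],np.degrees(s["tcp_rot"]),s["joints"],s["ft_force"],s["moment"])
cv2.imwrite("pics/w2.png",im[:,:,::-1]); cv2.imwrite("pics/w2b.png",cv2.resize(im[:,:,::-1],(800,600),interpolation=2))
E
```

```text
2.0 [440.80452146 -58.06908156 225.59455766] [-8.99902617e+01  8.50332369e-03 -1.13439101e+01] [-2.79840368e-01  2.35012817e-01  1.97872067e+00  1.96470092e-04
  9.28020985e-01 -8.19695553e-02] [-0.64692948 -0.22183677  0.96090815] [-0.07278884  0.0670932  -0.01230059]
```

View pics/w2b.png

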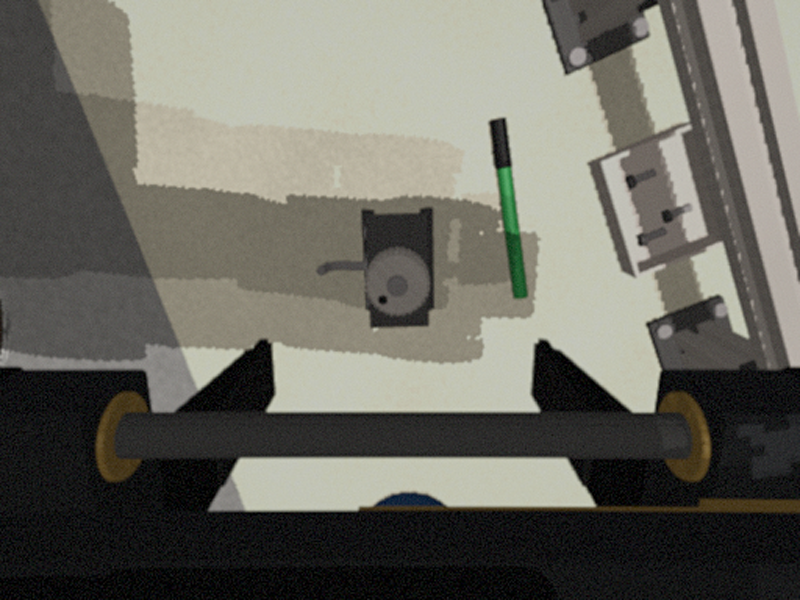

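```bash
python3 - <<'E'
from h import *
import pickle
C=cam("wrist",pickle.load(open("w1.pkl","rb")))
f=0.64
P=lambda n,v:print(n,np.round(v,1))
im=cv2.imread("pics/w2.png"); cv2.imwrite("pics/w2c.png",cv2.resize(im[120:220,190:350],None,fx=5,fy=5,interpolation=2))
P("nut",onz(C,(397*f,281*f),87)); P("stud",onz(C,(397*f,285*f),94)); P("hole",onz(C,(383*f,300*f),87))
for q in [(363,211),(432,210),(371,326),(429,325)]:P(q,onz(C,(q[0]*f,q[1]*f),50))
E
```

```text
nut [437.5 -54.8  87. ]
stud [437.4 -55.7  94. ]
hole [426.6 -65.   87. ]
(363, 211) [422.8 -11.7  50. ]
(432, 210) [468.1 -20.1  50. ]
(371, 326) [410.8 -91.5  50. ]
(429, 325) [451.3 -98.9  50. ]
```

View pics/w2c.png

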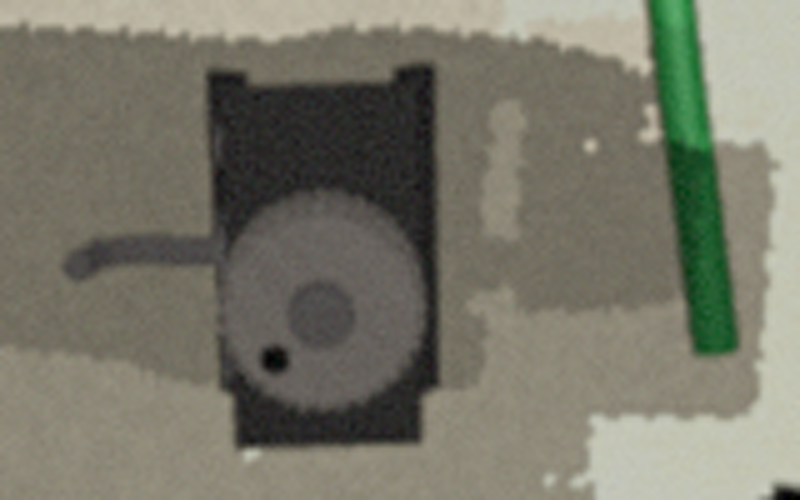

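```bash
python3 - <<'E'
from h import *
import pickle
C=cam("wrist",pickle.load(open("w1.pkl","rb")))
q=lambda x,y:(190+(x+.5)/5-.5,120+(y+.5)/5-.5)
a=onz(C,q(322,84),50);b=onz(C,q(328.5,443.5),50);d=a-b
print(a,b,np.linalg.norm(d),np.degrees(np.arctan2(-d[0],d[1])))
print(onz(C,q(324,306),87),onz(C,q(321,314),94))
E
```

```text
[444.68818407 -17.52699773  50.        ] [430.28968726 -95.03363897  50.        ] 78.83270987692207 -10.52393298570097
[437.63738091 -55.83695384  87.        ] [437.16427521 -55.65840116  94.        ]
```

jog_arm(
  series=[
    {"dx": -0.0035, "dy": 0.0023, "dz": -0.04, "rx": 0, "ry": 0, "rz": 0, "gripper": 1},
    {"dx": 0, "dy": 0, "dz": -0.04, "rx": 0, "ry": 0, "rz": 0, "gripper": 1},
    {"dx": 0, "dy": 0, "dz": -0.04, "rx": 0, "ry": 0, "rz": 0, "gripper": 1},
    {"dx": 0, "dy": 0, "dz": -0.02, "rx": 0, "ry": 0, "rz": 0, "gripper": 1},
    {"dx": 0, "dy": 0, "dz": -0.0175, "rx": 0, "ry": 0, "rz": 0, "gripper": 1},
    {"dx": 0, "dy": 0, "dz": 0, "rx": 0, "ry": 0, "rz": 0, "gripper": 1},
    {"dx": 0, "dy": 0, "dz": 0, "rx": 0, "ry": 0, "rz": 0, "gripper": 0},
    {"dx": 0, "dy": 0, "dz": 0, "rx": 0, "ry": 0, "rz": 0, "gripper": 0},
    {"dx": 0, "dy": 0, "dz": 0, "rx": 0, "ry": 0, "rz": 0, "gripper": 0},
  ],
)

```text
t: 2.95
eef_pos: [437.9, -55.0, 69.1]
tcp_rot: [-1.571, -0.002, -0.196]
ft_force: [-0.6, 0.6, -0.2]
opening: 0.802
```

jog_arm(
  series=[
    {"dx": 0, "dy": 0, "dz": 0, "rx": 0, "ry": 0, "rz": 0, "gripper": 0},
    {"dx": 0, "dy": 0, "dz": 0, "rx": 0, "ry": 0, "rz": 0, "gripper": 0},
    {"dx": 0, "dy": 0, "dz": 0, "rx": 0, "ry": 0, "rz": 0, "gripper": 0},
  ],
)

```text
t: 3.25
eef_pos: [437.5, -55.2, 68.4]
tcp_rot: [-1.571, -0.001, -0.196]
ft_force: [-0.4, -0.8, 0.1]
opening: 0.552
```

```bash
python3 - <<'E'
from h import *
s=env.state();print(s["t"],s["eef_pos"],np.degrees(s["tcp_rot"]),s["ft_force"],s["moment"],s["opening"])
E
```

```text
3.25 [437.53447619 -55.22103352  68.3797402 ] [-9.00023604e+01 -3.04961165e-02 -1.12530303e+01] [-0.36326664 -0.78938946  0.14972279] [-0.04217616  0.02044368 -0.00687236] 0.5515434717787756
```

jog_arm(
  series=[
    {"dx": 0, "dy": 0, "dz": 0, "rx": 0, "ry": 0, "rz": 0, "gripper": 0},
    {"dx": 0, "dy": 0, "dz": 0, "rx": 0, "ry": 0, "rz": 0, "gripper": 0},
    {"dx": 0, "dy": 0, "dz": 0, "rx": 0, "ry": 0, "rz": 0, "gripper": 0},
    {"dx": 0, "dy": 0, "dz": 0, "rx": 0, "ry": 0, "rz": 0, "gripper": 0},
    {"dx": 0, "dy": 0, "dz": 0, "rx": 0, "ry": 0, "rz": 0, "gripper": 0},
  ],
)

```text
t: 3.75
eef_pos: [437.6, -55.2, 68.2]
tcp_rot: [-1.571, -0.0, -0.196]
ft_force: [0.8, -0.5, 1.4]
opening: 0.416
```

```bash
python3 - <<'E'
from h import *
s=env.state();print(s["t"],s["eef_pos"],np.degrees(s["tcp_rot"]),s["ft_force"],s["moment"],s["opening"])
E
```

```text
3.75 [437.55067896 -55.1796006   68.19124276] [-9.00010734e+01 -1.80348389e-02 -1.12466056e+01] [ 0.77055379 -0.52869854  1.42716454] [-0.15717004 -0.09450703 -0.01003455] 0.4160743247904616
```

jog_arm(
  series=[
    {"dx": 0, "dy": 0, "dz": 0.01, "rx": 0, "ry": 0, "rz": 0, "gripper": 0},
    {"dx": 0, "dy": 0, "dz": 0.02, "rx": 0, "ry": 0, "rz": 0, "gripper": 0},
    {"dx": 0, "dy": 0, "dz": 0.03, "rx": 0, "ry": 0, "rz": 0, "gripper": 0},
    {"dx": 0, "dy": 0, "dz": 0.03, "rx": 0, "ry": 0, "rz": 0, "gripper": 0},
    {"dx": 0, "dy": 0, "dz": 0.03, "rx": 0, "ry": 0, "rz": 0, "gripper": 0},
    {"dx": 0, "dy": 0, "dz": 0.03, "rx": 0, "ry": 0, "rz": 0, "gripper": 0},
    {"dx": 0, "dy": 0, "dz": 0.03, "rx": 0, "ry": 0, "rz": 0, "gripper": 0},
    {"dx": 0, "dy": 0, "dz": 0.02, "rx": 0, "ry": 0, "rz": 0, "gripper": 0},
    {"dx": 0, "dy": 0, "dz": 0, "rx": 0, "ry": 0, "rz": 0, "gripper": 0},
    {"dx": 0, "dy": 0, "dz": 0, "rx": 0, "ry": 0, "rz": 0, "gripper": 0},
  ],
)

```text
t: 4.75
eef_pos: [436.8, -55.0, 267.7]
tcp_rot: [-1.571, 0.001, -0.196]
ft_force: [-0.1, 0.8, -4.7]
opening: 0.412
```

```bash
python3 - <<'E'
from h import *
import pickle
s=env.state();print(s["t"],s["eef_pos"],np.degrees(s["tcp_rot"]),s["ft_force"],s["moment"],s["opening"])
im=env.read_camera("wrist"); pickle.dump(s,open("w3.pkl","wb"))
cv2.imwrite("pics/w3.png",im[:,:,::-1]); cv2.imwrite("pics/w3b.png",cv2.resize(im[:,:,::-1],(800,600),interpolation=2))
im=env.read_camera("scene");cv2.imwrite("pics/s3.png",cv2.resize(im[120:290,150:330,::-1],None,fx=3.5,fy=3.5,interpolation=2))
E
```

```text
4.75 [436.83474317 -54.96047121 267.68911348] [-8.99982552e+01  3.04231156e-02 -1.12442224e+01] [-0.09138898  0.75035977 -4.74421798] [-0.09948692  0.10007987 -0.00388644] 0.4115730058192123
```

View pics/w3b.png

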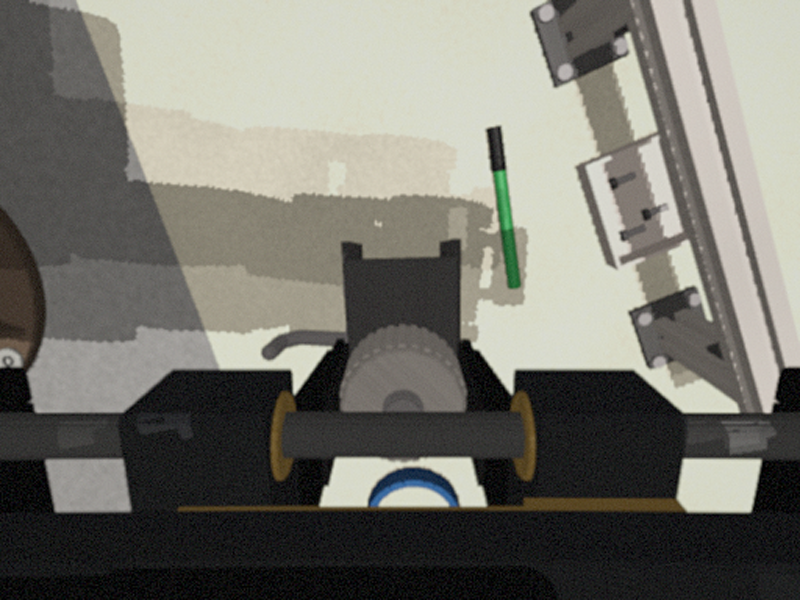

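View pics/s3.png

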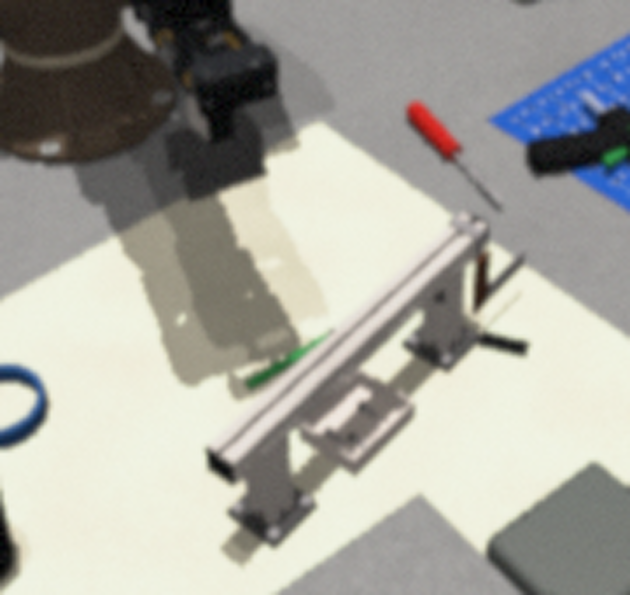

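```bash
python3 - <<'E'
from h import *
im=cv2.imread("pics/w3.png"); cv2.imwrite("pics/w3c.png",cv2.resize(im[0:270,380:512],(528,1080)[:2] if 0 else None,fx=2.2*1.0,fy=2.2,interpolation=2))
g=cv2.cvtColor(im,6).astype(int)
for r in range(5,260,30): print(r,list(g[r,400:512:2]))
E
```

```text
5 [np.int64(88), np.int64(92), np.int64(109), np.int64(119), np.int64(117), np.int64(102), np.int64(91), np.int64(91), np.int64(93), np.int64(191), np.int64(203), np.int64(205), np.int64(204), np.int64(202), np.int64(202), np.int64(203), np.int64(202), np.int64(205), np.int64(206), np.int64(127), np.int64(90), np.int64(92), np.int64(180), np.int64(203), np.int64(201), np.int64(201), np.int64(201), np.int64(202), np.int64(201), np.int64(200), np.int64(211), np.int64(212), np.int64(212), np.int64(210), np.int64(210), np.int64(210), np.int64(211), np.int64(211), np.int64(212), np.int64(211), np.int64(211), np.int64(211), np.int64(208), np.int64(209), np.int64(207), np.int64(209), np.int64(210), np.int64(208), np.int64(211), np.int64(206), np.int64(209), np.int64(207), np.int64(207), np.int64(209), np.int64(210), np.int64(210)]
35 [np.int64(102), np.int64(199), np.int64(215), np.int64(195), np.int64(94), np.int64(88), np.int64(108), np.int64(157), np.int64(115), np.int64(107), np.int64(87), np.int64(95), np.int64(92), np.int64(188), np.int64(205), np.int64(203), np.int64(204), np.int64(2
[... 5683 characters left out ...]
4), np.int64(189), np.int64(215), np.int64(216), np.int64(214), np.int64(215), np.int64(216), np.int64(214), np.int64(214), np.int64(156), np.int64(158), np.int64(154), np.int64(164), np.int64(186), np.int64(188), np.int64(206), np.int64(216), np.int64(218), np.int64(215), np.int64(200), np.int64(140), np.int64(89), np.int64(90), np.int64(88), np.int64(91), np.int64(97), np.int64(92), np.int64(92), np.int64(92), np.int64(93), np.int64(119), np.int64(115), np.int64(94), np.int64(94), np.int64(96), np.int64(191), np.int64(201), np.int64(201), np.int64(201), np.int64(202), np.int64(201), np.int64(186), np.int64(44), np.int64(8), np.int64(2), np.int64(3), np.int64(3), np.int64(20), np.int64(18)]
```

View pics/w3c.png

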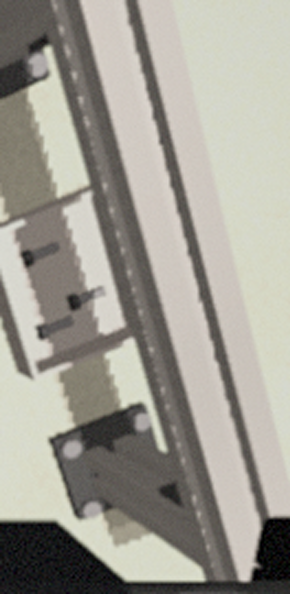

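```bash
python3 - <<'E'
from h import *
import pickle
C=cam("wrist",pickle.load(open("w3.pkl","rb")))
rows=np.arange(5,216,30)
L=[417,425,433.5,441.5,449.3,457.5,466,475]; Sn=[437.5,445.5,452,460,468,476,484,492]
for n,cs,off in (("edge",L,-15),("slot",Sn,-4)):
    p=np.array([onz(C,(c,r),140)[:2] for c,r in zip(cs,rows)])
    v=np.polyfit(p[:,1],p[:,0],1); yaw=-np.arctan(v[0]); res=p[:,0]-np.polyval(v,p[:,1])
    xc=np.polyval(v,-45)-off/np.cos(yaw)
    print(n,np.degrees(yaw),"x centre at y=-45:",xc,np.abs(res).max(),p[0],p[-1])
E
```

```text
edge 12.26273789574873 x centre at y=-45: 630.2479878380728 0.30130397212121807 [590.75811769  65.82401372] [ 632.33296925 -123.82947785]
slot 12.257603320805929 x centre at y=-45: 634.0431697898945 0.4392075104411788 [606.68642451  62.46965693] [ 647.80421332 -126.88715852]
```

jog_arm(
  series=[
    {"dx": 0.02, "dy": 0.0017, "dz": 0, "rx": 0, "ry": 0, "rz": 3.8, "gripper": 0},
    {"dx": 0.035, "dy": 0.0017, "dz": 0, "rx": 0, "ry": 0, "rz": 3.8, "gripper": 0},
    {"dx": 0.04, "dy": 0.0017, "dz": 0, "rx": 0, "ry": 0, "rz": 3.8, "gripper": 0},
    {"dx": 0.04, "dy": 0.0017, "dz": 0, "rx": 0, "ry": 0, "rz": 3.8, "gripper": 0},
    {"dx": 0.038, "dy": 0.0017, "dz": 0, "rx": 0, "ry": 0, "rz": 3.8, "gripper": 0},
    {"dx": 0.02, "dy": 0.0017, "dz": 0, "rx": 0, "ry": 0, "rz": 3.8, "gripper": 0},
    {"dx": 0, "dy": 0, "dz": -0.02, "rx": 0, "ry": 0, "rz": 0, "gripper": 0},
    {"dx": 0, "dy": 0, "dz": -0.02, "rx": 0, "ry": 0, "rz": 0, "gripper": 0},
    {"dx": 0, "dy": 0, "dz": 0, "rx": 0, "ry": 0, "rz": 0, "gripper": 0},
    {"dx": 0, "dy": 0, "dz": 0, "rx": 0, "ry": 0, "rz": 0, "gripper": 0},
  ],
)

```text
t: 5.85
eef_pos: [630.3, -44.9, 227.3]
tcp_rot: [-1.57, 0.002, 0.202]
ft_force: [0.1, -1.4, -5.2]
opening: 0.415
```

```bash
python3 - <<'E'
from h import *
import pickle
s=env.state();print(s["t"],s["eef_pos"],np.degrees(s["tcp_rot"]),s["joints"],s["ft_force"],s["moment"],s["opening"])
im=env.read_camera("wrist"); pickle.dump(s,open("w4.pkl","wb"))
cv2.imwrite("pics/w4.png",im[:,:,::-1]); cv2.imwrite("pics/w4b.png",cv2.resize(im[:,:,::-1],(800,600),interpolation=2))
im=env.read_camera("scene");cv2.imwrite("pics/s4o.png",im[:,:,::-1]);cv2.imwrite("pics/s4.png",cv2.resize(im[120:290,150:330,::-1],None,fx=3.5,fy=3.5,interpolation=2))
E
```

```text
5.85 [630.28924975 -44.9296849  227.33534425] [-89.95465899   0.10664927  11.55335841] [-1.75665094e-01  5.00026504e-01  1.53758593e+00  5.58397001e-05
  1.10600222e+00 -3.77333581e-01] [ 0.1314557  -1.37785184 -5.22310638] [-0.14208292  0.05606572  0.0303143 ] 0.41471872152710304
```

View pics/w4b.png

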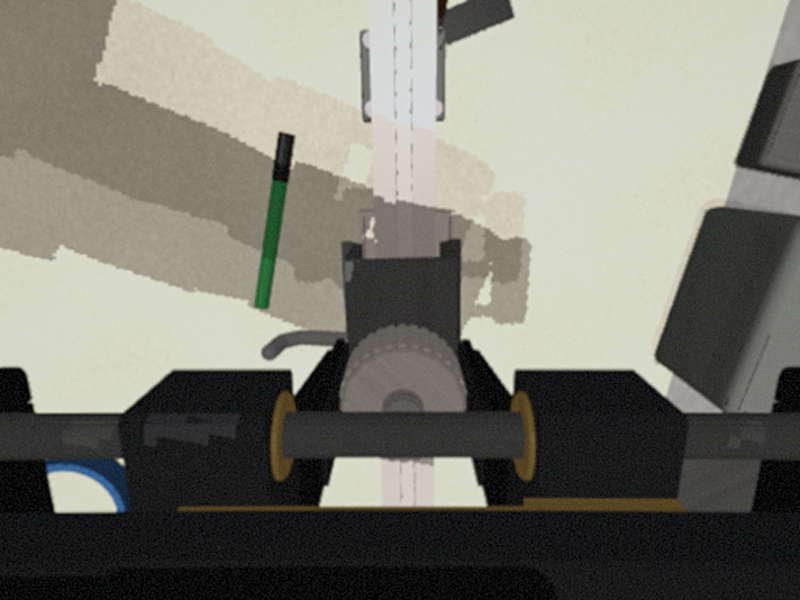

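View pics/s4.png

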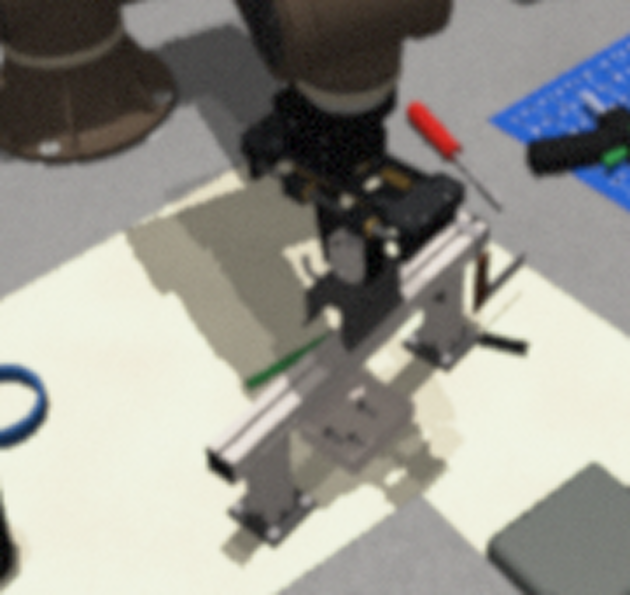

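```bash
python3 - <<'E'
from h import *
import pickle
im=cv2.imread("pics/w4.png");g=cv2.cvtColor(im,6).astype(int)
for r in (60,90,105,118,125,140,150,300,310,318): print(r,g[r,230:290].tolist())
for r in (145,152,158,164): print(r,g[r,212:302].tolist())
E
```

```text
60 [210, 140, 82, 111, 114, 112, 123, 181, 214, 218, 216, 218, 215, 218, 215, 218, 216, 218, 217, 216, 216, 213, 183, 174, 207, 219, 216, 216, 217, 217, 216, 219, 214, 201, 211, 218, 217, 215, 217, 217, 216, 215, 215, 217, 216, 216, 218, 217, 203, 152, 117, 113, 112, 97, 136, 203, 216, 213, 214, 212]
90 [205, 205, 203, 200, 199, 202, 205, 206, 208, 209, 209, 208, 208, 209, 208, 209, 209, 210, 209, 211, 210, 211, 206, 191, 209, 214, 215, 213, 212, 213, 213, 213, 212, 210, 208, 210, 210, 207, 209, 207, 210, 209, 209, 208, 206, 208, 209, 208, 205, 200, 198, 198, 198, 200, 203, 212, 215, 215, 213, 212]
105 [215, 215, 215, 214, 215, 214, 212, 206, 204, 207, 207, 209, 207, 206, 208, 207, 206, 209, 208, 208, 208, 208, 205, 195, 208, 212, 210, 211, 211, 213, 212, 213, 206, 177, 196, 208, 205, 208, 206, 206, 208, 206, 205, 207, 207, 207, 206, 205, 204, 199, 200, 202, 202, 201, 199, 199, 202, 202, 199, 196]
118 [158, 155, 158, 173, 196, 204, 202, 201, 201, 204, 206, 205, 203, 204, 204, 206, 205, 206, 205, 206, 206, 210, 201, 192, 206, 210, 211, 210, 208, 210, 211, 212, 205, 184, 199, 206, 206,
[... 2983 characters left out ...]
115, 116, 121, 117, 117, 115, 114, 117, 116, 119, 113, 120, 115, 119, 116, 119, 122, 118, 124, 117, 124, 120, 122, 117, 116, 116, 116, 120, 121, 118, 118, 119, 115, 119, 117, 117, 115, 119, 117, 130, 118, 85, 47, 40, 37, 36, 40, 39, 43, 45, 45, 46, 38, 41, 63, 115, 157, 154, 157, 152, 150, 152]
164 [129, 129, 130, 129, 129, 131, 116, 80, 59, 43, 43, 38, 42, 40, 38, 42, 30, 40, 33, 48, 87, 96, 111, 123, 124, 123, 125, 123, 117, 118, 111, 116, 117, 111, 114, 113, 111, 104, 107, 101, 109, 100, 101, 105, 106, 108, 102, 100, 96, 98, 98, 99, 91, 95, 99, 93, 93, 89, 84, 85, 83, 86, 87, 79, 92, 84, 86, 82, 81, 62, 45, 39, 38, 37, 43, 43, 41, 37, 47, 41, 40, 33, 67, 117, 151, 157, 155, 157, 157, 157]
```

```bash
python3 - <<'E'
from h import *
import pickle
s=pickle.load(open("w4.pkl","rb"));C=cam("wrist",s)
Rt=Rn.from_euler('xyz',s["tcp_rot"]).as_matrix()
T=lambda X:Rt.T@(X-s["eef_pos"])
def show(n,l,rr,row,z):
    a,b=onz(C,(l,row),z),onz(C,(rr,row),z);m=(a+b)/2
    print(n,row,"width",np.linalg.norm(a-b).round(2),"world",m.round(2),"tool",T(m).round(2))
for row,l,r in((105,252.9,263),(118,252.8,263),(60,252.4,263),(305,256,265.2),(318,256.3,265)): show("slot",l,r,row,140)
for row,l,r in((128,238.7,279),(300,243.7,277.5),(310,243.5,277.5),(318,244.5,277.2)): show("bar",l,r,row,140)
zt=s["eef_pos"][2]-18.2
show("prong out",218.5,294.3,158,zt); show("prong in",231.7,281,158,zt)
show("stud",(386-1)*.64,(420+1)*.64,255,zt+44)
show("nut",(341)*.64,(467)*.64,250,zt+37)
for z in (zt,): print(T(onz(C,(256.4,156),z)))
E
```

```text
slot 105 width 7.57 world [615.09  25.5  140.  ] tool [-0.62 87.39 71.98]
slot 118 width 7.72 world [616.94  16.21 140.  ] tool [-0.67 87.39 62.5 ]
slot 60 width 7.66 world [608.67  56.11 140.  ] tool [ -0.78  87.42 103.26]
slot 305 width 8.15 world [ 651.56 -141.81  140.  ] tool [  1.6   87.25 -99.25]
slot 318 width 7.8 world [ 654.28 -154.79  140.  ] tool [   1.66   87.24 -112.51]
bar 128 width 30.76 world [619.13   9.07 140.  ] tool [5.000e-02 8.738e+01 5.507e+01]
bar 300 width 29.83 world [ 650.54 -136.89  140.  ] tool [  1.59  87.26 -94.22]
bar 310 width 30.27 world [ 652.49 -146.79  140.  ] tool [   1.51   87.25 -104.31]
bar 318 width 29.32 world [ 654.45 -154.75  140.  ] tool [   1.84   87.24 -112.51]
prong out 158 width 42.64 world [620.08  -3.14 209.14] tool [-1.6  18.24 42.98]
prong in 158 width 27.74 world [620.05  -3.14 209.14] tool [-1.62 18.24 42.98]
stud 255 width 10.57 world [628.52 -40.09 253.14] tool [ -0.81 -25.79   5.12]
nut 250 width 38.77 world [628.97 -40.84 246.14] tool [ -0.51 -18.8    4.29]
[-1.59260092 18.23791125 44.11394861]
```

jog_arm(
  series=[
    {"dx": 0.001, "dy": 0.0002, "dz": -0.01, "rx": 0, "ry": 0, "rz": 0, "gripper": 0},
    {"dx": 0, "dy": 0, "dz": -0.01, "rx": 0, "ry": 0, "rz": 0, "gripper": 0},
    {"dx": 0, "dy": 0, "dz": -0.005, "rx": 0, "ry": 0, "rz": 0, "gripper": 0},
    {"dx": 0, "dy": 0, "dz": -0.005, "rx": 0, "ry": 0, "rz": 0, "gripper": 0},
    {"dx": 0, "dy": 0, "dz": -0.005, "rx": 0, "ry": 0, "rz": 0, "gripper": 0},
    {"dx": 0, "dy": 0, "dz": 0, "rx": 0, "ry": 0, "rz": 0, "gripper": 0},
  ],
)

```text
t: 6.55
eef_pos: [631.2, -44.7, 192.4]
tcp_rot: [-1.57, 0.001, 0.202]
ft_force: [-0.0, 0.1, -3.5]
opening: 0.414
```

```bash
cat > st.py <<'E'
from h import *
s=env.state();print(s["t"],s["eef_pos"].round(2),np.degrees(s["tcp_rot"]).round(2),"F",s["ft_force"].round(2),"M",s["moment"].round(3),round(s["opening"],4),"q6",s["joints"][5].round(3))
E
python3 st.py
```

```text
6.55 [631.24 -44.72 192.41] [-8.998e+01  5.000e-02  1.155e+01] F [-0.03  0.12 -3.52] M [-0.089  0.054 -0.002] 0.414 q6 -0.377
```

jog_arm(
  series=[
    {"dx": 0, "dy": 0, "dz": -0.005, "rx": 0, "ry": 0, "rz": 0, "gripper": 0},
    {"dx": 0, "dy": 0, "dz": -0.005, "rx": 0, "ry": 0, "rz": 0, "gripper": 0},
    {"dx": 0, "dy": 0, "dz": -0.005, "rx": 0, "ry": 0, "rz": 0, "gripper": 0},
    {"dx": 0, "dy": 0, "dz": 0, "rx": 0, "ry": 0, "rz": 0, "gripper": 0},
    {"dx": 0, "dy": 0, "dz": 0, "rx": 0, "ry": 0, "rz": 0, "gripper": 0},
  ],
)

```text
t: 7.05
eef_pos: [631.5, -44.7, 178.1]
tcp_rot: [-1.571, 0.0, 0.202]
ft_force: [-0.8, 0.6, -4.2]
opening: 0.413
```

```bash
python3 st.py; python3 - <<'E'
from h import *
im=env.read_camera("wrist");cv2.imwrite("pics/w5.png",im[:,:,::-1])
cv2.imwrite("pics/w5b.png",cv2.resize(im[80:330,150:370,::-1],None,fx=2.4,fy=2.4,interpolation=2))
E
```

```text
7.05 [631.47 -44.73 178.08] [-90.     0.    11.56] F [-0.77  0.6  -4.17] M [-0.098  0.013  0.003] 0.4125 q6 -0.377
```

View pics/w5b.png

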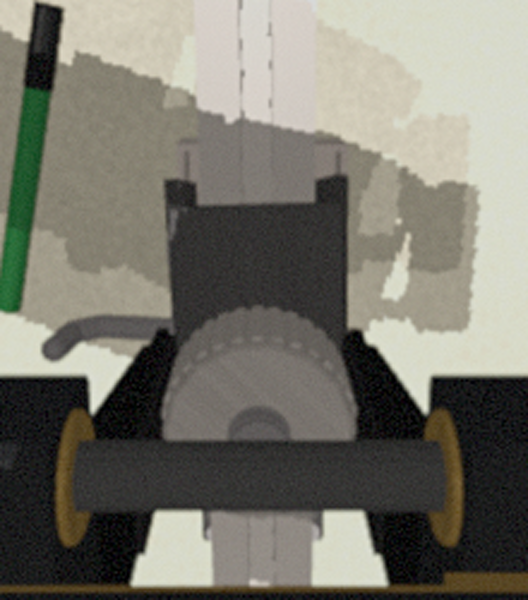

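jog_arm(
  series=[
    {"dx": 0, "dy": 0, "dz": -0.004, "rx": 0, "ry": 0, "rz": 0, "gripper": 0},
    {"dx": 0, "dy": 0, "dz": -0.004, "rx": 0, "ry": 0, "rz": 0, "gripper": 0},
    {"dx": 0, "dy": 0, "dz": 0, "rx": 0, "ry": 0, "rz": 0, "gripper": 0},
  ],
)

```text
t: 7.4
eef_pos: [631.2, -44.7, 169.4]
tcp_rot: [-1.57, 0.001, 0.202]
ft_force: [0.2, -0.8, -3.8]
opening: 0.415
```

```bash
python3 st.py
```

```text
7.4 [631.16 -44.72 169.43] [-8.998e+01  5.000e-02  1.155e+01] F [ 0.19 -0.82 -3.82] M [-0.097  0.081 -0.019] 0.4155 q6 -0.377
```

jog_arm(
  series=[
    {"dx": 0, "dy": 0, "dz": -0.002, "rx": 0, "ry": 0, "rz": 0, "gripper": 0},
    {"dx": 0, "dy": 0, "dz": -0.002, "rx": 0, "ry": 0, "rz": 0, "gripper": 0},
    {"dx": 0, "dy": 0, "dz": 0, "rx": 0, "ry": 0, "rz": 0, "gripper": 0},
  ],
)

```text
t: 7.7
eef_pos: [631.4, -44.8, 165.9]
tcp_rot: [-1.571, 0.0, 0.202]
ft_force: [-0.1, -0.5, -4.2]
opening: 0.417
```

```bash
python3 st.py
```

```text
7.7 [631.37 -44.76 165.88] [-8.999e+01  1.000e-02  1.155e+01] F [-0.08 -0.48 -4.2 ] M [-0.086  0.042  0.051] 0.4173 q6 -0.377
```

jog_arm(
  series=[
    {"dx": 0, "dy": 0, "dz": -0.0015, "rx": 0, "ry": 0, "rz": 0, "gripper": 0},
    {"dx": 0, "dy": 0, "dz": -0.001, "rx": 0, "ry": 0, "rz": 0, "gripper": 0},
    {"dx": 0, "dy": 0, "dz": 0, "rx": 0, "ry": 0, "rz": 0, "gripper": 0},
  ],
)

```text
t: 8.0
eef_pos: [631.4, -44.7, 163.5]
tcp_rot: [-1.571, 0.0, 0.202]
ft_force: [-0.2, -0.2, -4.1]
opening: 0.416
```

jog_arm(
  series=[
    {"dx": 0, "dy": 0, "dz": -0.001, "rx": 0, "ry": 0, "rz": 0, "gripper": 0},
    {"dx": 0, "dy": 0, "dz": 0, "rx": 0, "ry": 0, "rz": 0, "gripper": 0},
  ],
)

```text
t: 8.2
eef_pos: [631.4, -44.8, 162.6]
tcp_rot: [-1.571, 0.0, 0.202]
ft_force: [0.5, 0.2, -4.6]
opening: 0.417
```

```bash
python3 st.py
```

```text
8.2 [631.43 -44.75 162.57] [-90.     0.    11.56] F [ 0.5   0.22 -4.57] M [-0.084 -0.01   0.022] 0.4167 q6 -0.377
```

jog_arm(
  series=[
    {"dx": 0, "dy": 0, "dz": -0.0005, "rx": 0, "ry": 0, "rz": 0, "gripper": 0},
    {"dx": 0, "dy": 0, "dz": 0, "rx": 0, "ry": 0, "rz": 0, "gripper": 0},
  ],
)

```text
t: 8.4
eef_pos: [631.5, -44.8, 162.5]
tcp_rot: [-1.571, -0.0, 0.202]
ft_force: [-0.5, -0.5, -0.9]
opening: 0.418
```

jog_arm(
  series=[
    {"dx": 0, "dy": 0, "dz": -0.0005, "rx": 0, "ry": 0, "rz": 0, "gripper": 0},
    {"dx": 0, "dy": 0, "dz": 0, "rx": 0, "ry": 0, "rz": 0, "gripper": 0},
  ],
)

```text
t: 8.6
eef_pos: [631.5, -44.8, 162.4]
tcp_rot: [-1.571, -0.001, 0.202]
ft_force: [-3.7, -0.3, 4.4]
opening: 0.416
```

jog_arm(
  series=[
    {"dx": 0, "dy": 0, "dz": 0, "rx": 0, "ry": 0, "rz": 0, "gripper": 0.75},
    {"dx": 0, "dy": 0, "dz": 0, "rx": 0, "ry": 0, "rz": 0, "gripper": 0.75},
    {"dx": 0, "dy": 0, "dz": 0, "rx": 0, "ry": 0, "rz": 0, "gripper": 0.75},
    {"dx": 0, "dy": 0, "dz": 0, "rx": 0, "ry": 0, "rz": 0, "gripper": 0.75},
  ],
)

```text
t: 9.0
eef_pos: [631.5, -44.8, 161.6]
tcp_rot: [-1.571, -0.0, 0.202]
ft_force: [-0.1, -0.2, 0.3]
opening: 0.696
```

```bash
python3 st.py; python3 - <<'E'
from h import *
im=env.read_camera("wrist");cv2.imwrite("pics/w6.png",im[:,:,::-1])
cv2.imwrite("pics/w6b.png",cv2.resize(im[80:330,150:370,::-1],None,fx=2.4,fy=2.4,interpolation=2))
im=env.read_camera("scene");cv2.imwrite("pics/s6.png",cv2.resize(im[160:270,190:300,::-1],None,fx=5,fy=5,interpolation=2))
E
```

```text
9.0 [631.54 -44.77 161.56] [-9.000e+01 -1.000e-02  1.155e+01] F [-0.05 -0.23  0.29] M [-0.046  0.035 -0.041] 0.6963 q6 -0.377
```

View pics/w6b.png

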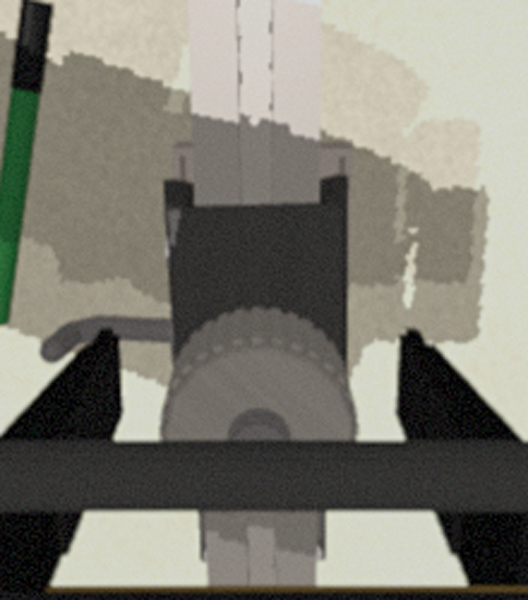

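View pics/s6.png

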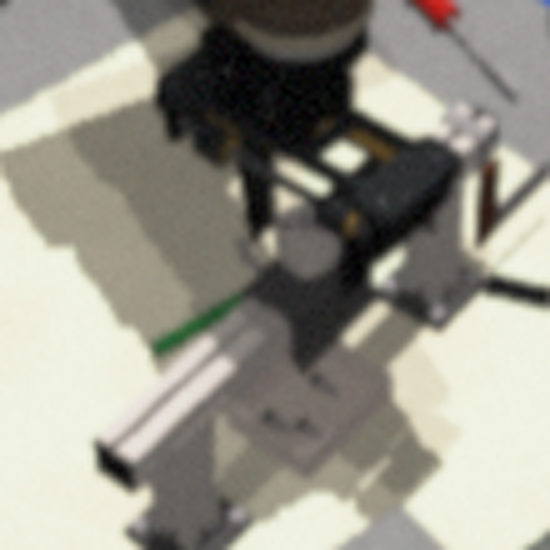

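jog_arm(
  series=[
    {"dx": 0, "dy": 0, "dz": 0, "rx": 0, "ry": 0, "rz": 8.5, "gripper": 0.75},
    {"dx": 0, "dy": 0, "dz": 0, "rx": 0, "ry": 0, "rz": 8.5, "gripper": 0.75},
    {"dx": 0, "dy": 0, "dz": 0, "rx": 0, "ry": 0, "rz": 8.5, "gripper": 0.75},
    {"dx": 0, "dy": 0, "dz": 0, "rx": 0, "ry": 0, "rz": 8.5, "gripper": 0.75},
    {"dx": 0, "dy": 0, "dz": 0, "rx": 0, "ry": 0, "rz": 8.5, "gripper": 0.75},
    {"dx": 0, "dy": 0, "dz": 0, "rx": 0, "ry": 0, "rz": 8.5, "gripper": 0.75},
    {"dx": 0, "dy": 0, "dz": 0, "rx": 0, "ry": 0, "rz": 8.5, "gripper": 0.75},
    {"dx": 0, "dy": 0, "dz": 0, "rx": 0, "ry": 0, "rz": 8.5, "gripper": 0.75},
    {"dx": 0, "dy": 0, "dz": 0, "rx": 0, "ry": 0, "rz": 8.5, "gripper": 0.75},
    {"dx": 0, "dy": 0, "dz": 0, "rx": 0, "ry": 0, "rz": 8.5, "gripper": 0.75},
    {"dx": 0, "dy": 0, "dz": 0, "rx": 0, "ry": 0, "rz": 8.5, "gripper": 0.75},
    {"dx": 0, "dy": 0, "dz": 0, "rx": 0, "ry": 0, "rz": 8.5, "gripper": 0.75},
  ],
)

```text
t: 10.3
eef_pos: [631.5, -44.7, 161.6]
tcp_rot: [-1.571, -0.0, 1.988]
ft_force: [0.0, -0.4, 0.5]
opening: 0.75
```

jog_arm(
  series=[
    {"dx": 0, "dy": 0, "dz": 0, "rx": 0, "ry": 0, "rz": 8.5, "gripper": 0.75},
    {"dx": 0, "dy": 0, "dz": 0, "rx": 0, "ry": 0, "rz": 8.5, "gripper": 0.75},
    {"dx": 0, "dy": 0, "dz": 0, "rx": 0, "ry": 0, "rz": 8.5, "gripper": 0.75},
    {"dx": 0, "dy": 0, "dz": 0, "rx": 0, "ry": 0, "rz": 0, "gripper": 0.75},
  ],
)

```text
t: 10.7
eef_pos: [631.5, -44.8, 161.6]
tcp_rot: [-1.571, -0.0, 2.429]
ft_force: [-0.4, 0.7, 0.6]
opening: 0.746
```

```bash
python3 st.py; python3 - <<'E'
from h import *
im=env.read_camera("wrist");cv2.imwrite("pics/w7.png",cv2.resize(im[:,:,::-1],(800,600),interpolation=2))
E
```

```text
10.7 [631.51 -44.77 161.61] [-90.    -0.   139.19] F [-0.39  0.72  0.56] M [0.081 0.024 0.027] 0.7461 q6 -2.604
```

View pics/w7.png

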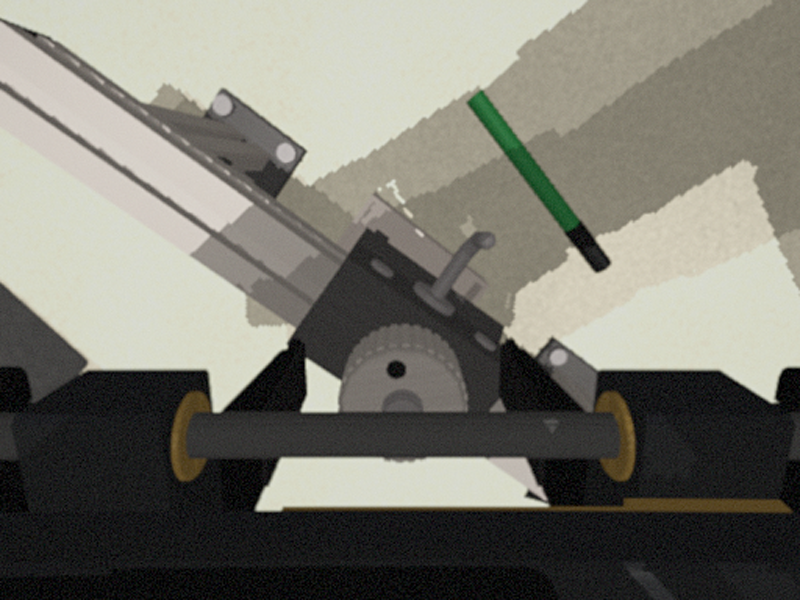

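jog_arm(
  series=[
    {"dx": 0, "dy": 0, "dz": 0, "rx": 0, "ry": 0, "rz": 0, "gripper": 0},
    {"dx": 0, "dy": 0, "dz": 0, "rx": 0, "ry": 0, "rz": 0, "gripper": 0},
    {"dx": 0, "dy": 0, "dz": 0, "rx": 0, "ry": 0, "rz": 0, "gripper": 0},
    {"dx": 0, "dy": 0, "dz": 0, "rx": 0, "ry": 0, "rz": 0, "gripper": 0},
    {"dx": 0, "dy": 0, "dz": 0, "rx": 0, "ry": 0, "rz": 0, "gripper": 0},
    {"dx": 0, "dy": 0, "dz": 0, "rx": 0, "ry": 0, "rz": 0, "gripper": 0},
  ],
)

```text
t: 11.35
eef_pos: [631.5, -44.8, 161.7]
tcp_rot: [-1.571, 0.0, 2.427]
ft_force: [0.1, -0.2, 1.2]
opening: 0.415
```

```bash
python3 st.py
```

```text
11.35 [631.53 -44.76 161.7 ] [-90.01   0.   139.04] F [ 0.07 -0.19  1.16] M [ 0.062 -0.035  0.005] 0.4147 q6 -2.602
```

jog_arm(
  series=[
    {"dx": 0, "dy": 0, "dz": -7e-05, "rx": 0, "ry": 0, "rz": -8.5, "gripper": 0},
    {"dx": 0, "dy": 0, "dz": -7e-05, "rx": 0, "ry": 0, "rz": -8.5, "gripper": 0},
    {"dx": 0, "dy": 0, "dz": -7e-05, "rx": 0, "ry": 0, "rz": -8.5, "gripper": 0},
    {"dx": 0, "dy": 0, "dz": -7e-05, "rx": 0, "ry": 0, "rz": -8.5, "gripper": 0},
    {"dx": 0, "dy": 0, "dz": -7e-05, "rx": 0, "ry": 0, "rz": -8.5, "gripper": 0},
    {"dx": 0, "dy": 0, "dz": -7e-05, "rx": 0, "ry": 0, "rz": -8.5, "gripper": 0},
    {"dx": 0, "dy": 0, "dz": -7e-05, "rx": 0, "ry": 0, "rz": -8.5, "gripper": 0},
    {"dx": 0, "dy": 0, "dz": -7e-05, "rx": 0, "ry": 0, "rz": -8.5, "gripper": 0},
    {"dx": 0, "dy": 0, "dz": -7e-05, "rx": 0, "ry": 0, "rz": -8.5, "gripper": 0},
    {"dx": 0, "dy": 0, "dz": -7e-05, "rx": 0, "ry": 0, "rz": -8.5, "gripper": 0},
    {"dx": 0, "dy": 0, "dz": -7e-05, "rx": 0, "ry": 0, "rz": -8.5, "gripper": 0},
  ],
)

```text
t: 12.45
eef_pos: [631.4, -44.8, 160.9]
tcp_rot: [-1.571, 0.0, 0.789]
ft_force: [0.8, -0.2, 1.3]
opening: 0.418
```

```bash
python3 st.py; python3 - <<'E'
from h import *
im=env.read_camera("wrist");cv2.imwrite("pics/w8.png",cv2.resize(im[:,:,::-1],(800,600),interpolation=2))
E
```

```text
12.45 [631.44 -44.81 160.93] [-90.01   0.    45.2 ] F [ 0.83 -0.21  1.26] M [-0.067  0.015  0.077] 0.4175 q6 -0.964
```

View pics/w8.png

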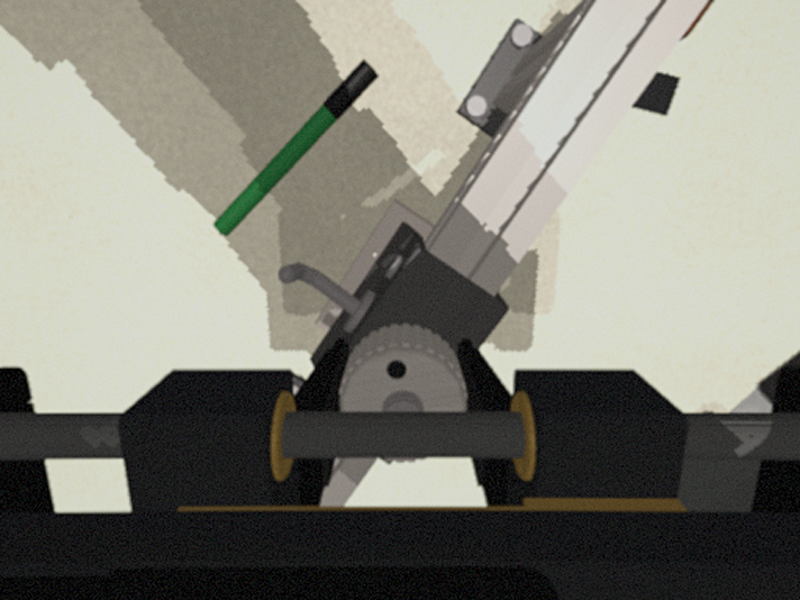

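jog_arm(
  series=[
    {"dx": 0, "dy": 0, "dz": -7e-05, "rx": 0, "ry": 0, "rz": -8.5, "gripper": 0},
    {"dx": 0, "dy": 0, "dz": -7e-05, "rx": 0, "ry": 0, "rz": -8.5, "gripper": 0},
    {"dx": 0, "dy": 0, "dz": -7e-05, "rx": 0, "ry": 0, "rz": -8.5, "gripper": 0},
    {"dx": 0, "dy": 0, "dz": -7e-05, "rx": 0, "ry": 0, "rz": -8.5, "gripper": 0},
    {"dx": 0, "dy": 0, "dz": -7e-05, "rx": 0, "ry": 0, "rz": -8.5, "gripper": 0},
  ],
)

```text
t: 13.0
eef_pos: [631.4, -44.9, 160.6]
tcp_rot: [-1.571, 0.0, 0.05]
ft_force: [-0.8, -1.6, 0.8]
opening: 0.416
```

jog_arm(
  series=[
    {"dx": 0, "dy": 0, "dz": -7e-05, "rx": 0, "ry": 0, "rz": -8.5, "gripper": 0},
    {"dx": 0, "dy": 0, "dz": -7e-05, "rx": 0, "ry": 0, "rz": -8.5, "gripper": 0},
    {"dx": 0, "dy": 0, "dz": 0, "rx": 0, "ry": 0, "rz": 0, "gripper": 0},
  ],
)

```text
t: 13.3
eef_pos: [631.4, -44.8, 160.4]
tcp_rot: [-1.571, 0.0, -0.243]
ft_force: [-1.8, -0.7, 0.0]
opening: 0.417
```

```bash
python3 st.py
```

```text
13.3 [631.36 -44.83 160.43] [-90.01   0.   -13.93] F [-1.8  -0.7   0.01] M [-0.215  0.152 -0.079] 0.4166 q6 0.068
```

jog_arm(
  series=[
    {"dx": 0, "dy": 0, "dz": -7e-05, "rx": 0, "ry": 0, "rz": -8.5, "gripper": 0},
    {"dx": 0, "dy": 0, "dz": -7e-05, "rx": 0, "ry": 0, "rz": -8.5, "gripper": 0},
  ],
)

```text
t: 13.5
eef_pos: [631.4, -44.8, 160.3]
tcp_rot: [-1.571, 0.0, -0.539]
ft_force: [-1.5, -0.5, 0.3]
opening: 0.409
```

```bash
python3 st.py
```

```text
13.5 [631.36 -44.77 160.27] [-9.001e+01  1.000e-02 -3.087e+01] F [-1.54 -0.46  0.27] M [-0.219  0.171  0.044] 0.4094 q6 0.364
```

jog_arm(
  series=[
    {"dx": 0, "dy": 0, "dz": -7e-05, "rx": 0, "ry": 0, "rz": -8.5, "gripper": 0},
    {"dx": 0, "dy": 0, "dz": -7e-05, "rx": 0, "ry": 0, "rz": -8.5, "gripper": 0},
  ],
)

```text
t: 13.7
eef_pos: [631.4, -44.7, 160.1]
tcp_rot: [-1.571, 0.0, -0.836]
ft_force: [-0.5, 0.1, 1.6]
opening: 0.413
```

```bash
python3 st.py
```

```text
13.7 [631.37 -44.73 160.15] [-90.01   0.   -47.88] F [-0.48  0.14  1.63] M [-0.167  0.273  0.007] 0.4126 q6 0.661
```

jog_arm(
  series=[
    {"dx": 0, "dy": 0, "dz": -7e-05, "rx": 0, "ry": 0, "rz": -8.5, "gripper": 0},
    {"dx": 0, "dy": 0, "dz": -7e-05, "rx": 0, "ry": 0, "rz": -8.5, "gripper": 0},
  ],
)

```text
t: 13.9
eef_pos: [631.4, -44.7, 160.0]
tcp_rot: [-1.571, -0.0, -1.132]
ft_force: [-0.6, -0.1, 1.3]
opening: 0.415
```

```bash
python3 st.py
```

```text
13.9 [631.39 -44.68 160.02] [-90.01  -0.   -64.88] F [-0.58 -0.13  1.3 ] M [-0.105  0.221  0.046] 0.4145 q6 0.957
```

jog_arm(
  series=[
    {"dx": 0, "dy": 0, "dz": -4e-05, "rx": 0, "ry": 0, "rz": -5, "gripper": 0},
    {"dx": 0, "dy": 0, "dz": 0, "rx": 0, "ry": 0, "rz": 0, "gripper": 0},
  ],
)

```text
t: 14.1
eef_pos: [631.3, -44.7, 159.9]
tcp_rot: [-1.571, 0.0, -1.216]
ft_force: [-0.9, -0.8, 1.7]
opening: 0.414
```

```bash
python3 st.py
```

```text
14.1 [631.35 -44.68 159.95] [-9.001e+01  1.000e-02 -6.969e+01] F [-0.91 -0.77  1.72] M [-0.095  0.359 -0.048] 0.414 q6 1.041
```

jog_arm(
  series=[
    {"dx": 0, "dy": 0, "dz": -4e-05, "rx": 0, "ry": 0, "rz": -5, "gripper": 0},
    {"dx": 0, "dy": 0, "dz": 0, "rx": 0, "ry": 0, "rz": 0, "gripper": 0},
  ],
)

```text
t: 14.3
eef_pos: [631.4, -44.7, 159.9]
tcp_rot: [-1.571, 0.0, -1.303]
ft_force: [-2.1, -0.4, 1.0]
opening: 0.414
```

```bash
python3 st.py
```

```text
14.3 [631.35 -44.67 159.91] [-9.001e+01  1.000e-02 -7.468e+01] F [-2.06 -0.39  1.02] M [ 0.025  0.395 -0.062] 0.414 q6 1.128
```

jog_arm(
  series=[
    {"dx": 0, "dy": 0, "dz": -4e-05, "rx": 0, "ry": 0, "rz": -5, "gripper": 0},
    {"dx": 0, "dy": 0, "dz": 0, "rx": 0, "ry": 0, "rz": 0, "gripper": 0},
  ],
)

```text
t: 14.5
eef_pos: [631.4, -44.7, 159.9]
tcp_rot: [-1.571, 0.0, -1.391]
ft_force: [-2.2, 2.0, 1.3]
opening: 0.415
```

```bash
python3 st.py
```

```text
14.5 [631.38 -44.66 159.9 ] [-90.01   0.   -79.69] F [-2.17  2.04  1.27] M [ 0.     0.474 -0.045] 0.4154 q6 1.216
```

jog_arm(
  series=[
    {"dx": 0, "dy": 0, "dz": -4e-05, "rx": 0, "ry": 0, "rz": -5, "gripper": 0},
    {"dx": 0, "dy": 0, "dz": 0, "rx": 0, "ry": 0, "rz": 0, "gripper": 0},
  ],
)

```text
t: 14.7
eef_pos: [631.3, -44.7, 159.8]
tcp_rot: [-1.571, 0.0, -1.478]
ft_force: [-2.2, 0.7, 1.1]
opening: 0.416
```

```bash
python3 st.py; python3 - <<'E'
from h import *
im=env.read_camera("wrist");cv2.imwrite("pics/w9.png",cv2.resize(im[:,:,::-1],(800,600),interpolation=2))
E
```

```text
14.7 [631.34 -44.66 159.79] [-9.002e+01  1.000e-02 -8.470e+01] F [-2.18  0.73  1.14] M [ 0.107  0.477 -0.062] 0.4156 q6 1.303
```

View pics/w9.png

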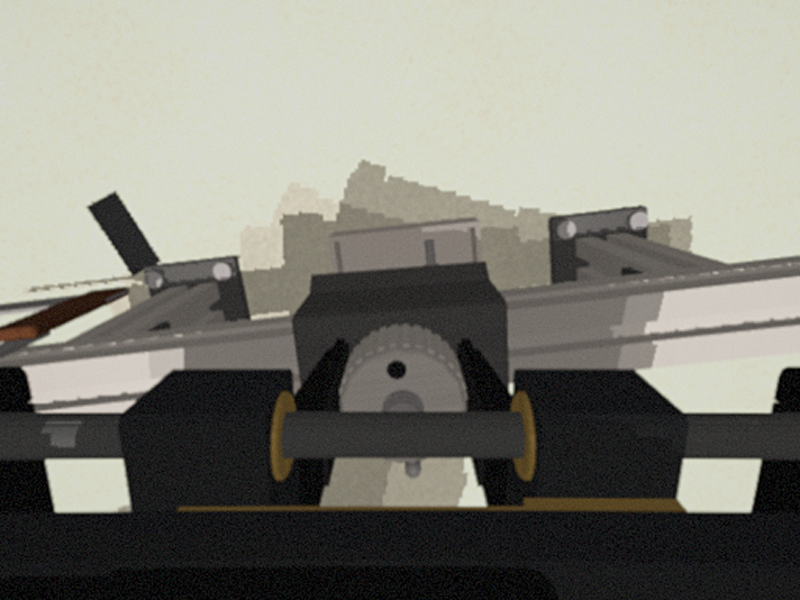

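jog_arm(
  series=[
    {"dx": 0, "dy": 0, "dz": -4e-05, "rx": 0, "ry": 0, "rz": -5, "gripper": 0},
    {"dx": 0, "dy": 0, "dz": 0, "rx": 0, "ry": 0, "rz": 0, "gripper": 0},
  ],
)

```text
t: 14.95
eef_pos: [631.4, -44.7, 159.8]
tcp_rot: [-1.571, -0.0, -1.566]
ft_force: [-2.3, 0.3, 1.7]
opening: 0.42
```

```bash
python3 st.py
```

```text
14.95 [631.4  -44.74 159.8 ] [-9.001e+01 -1.000e-02 -8.973e+01] F [-2.28  0.27  1.72] M [-0.01   0.492  0.193] 0.4204 q6 1.391
```

jog_arm(
  series=[
    {"dx": 0, "dy": 0, "dz": -4e-05, "rx": 0, "ry": 0, "rz": -5, "gripper": 0},
    {"dx": 0, "dy": 0, "dz": 0, "rx": 0, "ry": 0, "rz": 0, "gripper": 0},
  ],
)

```text
t: 15.15
eef_pos: [632.1, -44.8, 159.9]
tcp_rot: [-1.569, -0.0, -1.653]
ft_force: [2.5, 0.8, 0.2]
opening: 0.417
```

```bash
python3 st.py
```

```text
15.15 [632.07 -44.78 159.89] [-8.991e+01 -2.000e-02 -9.468e+01] F [2.5  0.81 0.19] M [ 0.106 -0.302  0.646] 0.4165 q6 1.478
```

```bash
python3 - <<'E'
from h import *
import pickle
s=env.state();im=env.read_camera("wrist");cv2.imwrite("pics/w10o.png",im[:,:,::-1]);pickle.dump(s,open("w10.pkl","wb"))
cv2.imwrite("pics/w10.png",cv2.resize(im[:,:,::-1],(800,600),interpolation=2))
E
python3 st.py
```

```text
15.2 [632.07 -44.78 159.9 ] [-8.991e+01 -2.000e-02 -9.459e+01] F [ 2.8   0.65 -0.46] M [ 0.077 -0.298  0.545] 0.4125 q6 1.476
```

View pics/w10.png

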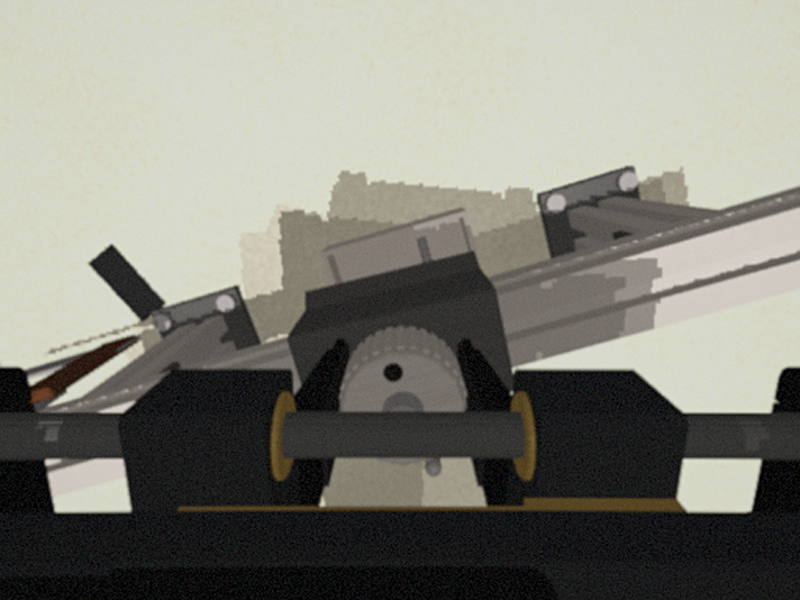

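```bash
python3 - <<'E'
from h import *
import pickle
f=.64
s10=pickle.load(open("w10.pkl","rb"))
s9=dict(s10); s9["eef_pos"]=np.array([631.34,-44.66,159.79]); s9["tcp_rot"]=np.radians([-90.02,.01,-84.70])
def ang(C,a,b,z):
    p,q=onz(C,(a[0]*f,a[1]*f),z),onz(C,(b[0]*f,b[1]*f),z);d=q-p
    return np.degrees(np.arctan2(-d[0],d[1]))%180
C=cam("wrist",s10);print("10 lip",ang(C,(307,292),(473,254),94),"tray/slotline",ang(C,(516,332),(800,256),140),ang(C,(330,247),(465,210),26))
C=cam("wrist",s9);print("9 lip",ang(C,(312,277),(486,264),94),"slot",ang(C,(514,353),(800,319),140),ang(C,(333,235),(478,219),26))
for n in ("w9","w10"):
    im=cv2.imread(f"pics/{n}.png"); cv2.imwrite(f"pics/{n}c.png",cv2.resize(im[180:480,280:560],None,fx=2,fy=2,interpolation=2))
E
```

```text
10 lip 8.370357373477106 tray/slotline 11.353858855596172 10.514716349531199
9 lip 9.584120502125984 slot 12.648851236928579 11.5037652141595
```

View pics/w10c.png

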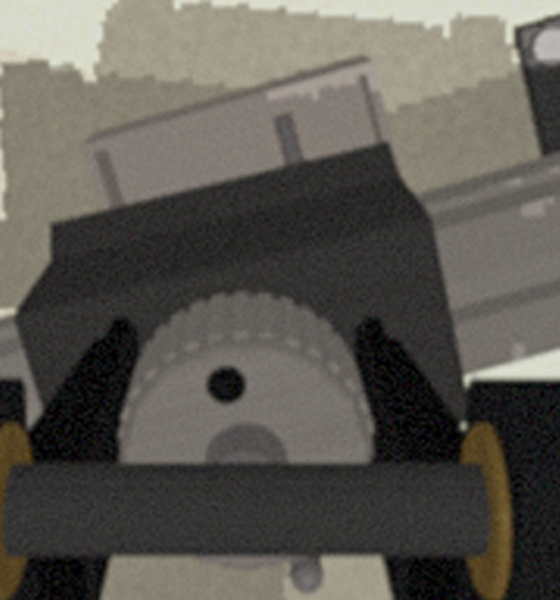

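View pics/w9c.png

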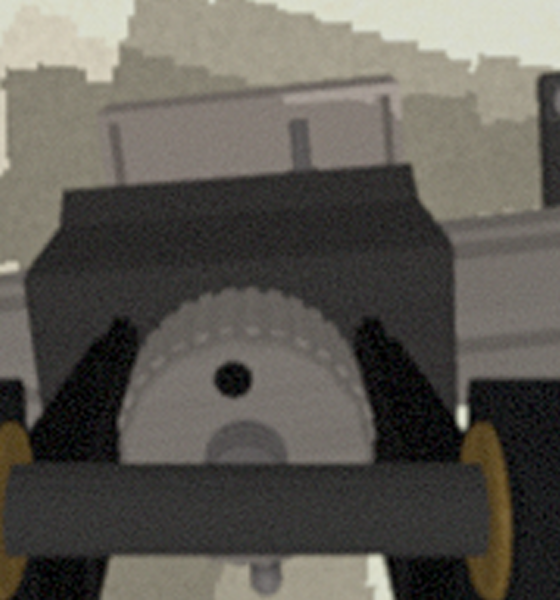

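jog_arm(
  series=[
    {"dx": 0, "dy": 0, "dz": 7e-05, "rx": 0, "ry": 0, "rz": 8.5, "gripper": 0},
    {"dx": 0, "dy": 0, "dz": 7e-05, "rx": 0, "ry": 0, "rz": 8.5, "gripper": 0},
    {"dx": 0, "dy": 0, "dz": 7e-05, "rx": 0, "ry": 0, "rz": 8.5, "gripper": 0},
    {"dx": 0, "dy": 0, "dz": 7e-05, "rx": 0, "ry": 0, "rz": 8.5, "gripper": 0},
    {"dx": 0, "dy": 0, "dz": 7e-05, "rx": 0, "ry": 0, "rz": 8.5, "gripper": 0},
    {"dx": 0, "dy": 0, "dz": 7e-05, "rx": 0, "ry": 0, "rz": 8.5, "gripper": 0},
    {"dx": 0, "dy": 0, "dz": 7e-05, "rx": 0, "ry": 0, "rz": 8.5, "gripper": 0},
    {"dx": 0, "dy": 0, "dz": 7e-05, "rx": 0, "ry": 0, "rz": 8.5, "gripper": 0},
    {"dx": 0, "dy": 0, "dz": 7e-05, "rx": 0, "ry": 0, "rz": 8.5, "gripper": 0},
    {"dx": 0, "dy": 0, "dz": 7e-05, "rx": 0, "ry": 0, "rz": 8.5, "gripper": 0},
    {"dx": 0, "dy": 0, "dz": 0, "rx": 0, "ry": 0, "rz": 0, "gripper": 0},
  ],
)

```text
t: 16.3
eef_pos: [631.2, -44.4, 160.5]
tcp_rot: [-1.57, 0.0, -0.168]
ft_force: [-2.0, 3.2, 2.8]
opening: 0.417
```

```bash
python3 st.py; python3 - <<'E'
from h import *
import pickle
s=env.state();im=env.read_camera("wrist");cv2.imwrite("pics/w11o.png",im[:,:,::-1]);pickle.dump(s,open("w11.pkl","wb"))
b=cv2.resize(im[:,:,::-1],(800,600),interpolation=2);cv2.imwrite("pics/w11.png",b)
cv2.imwrite("pics/w11c.png",cv2.resize(b[180:480,280:560],None,fx=2,fy=2,interpolation=2))
E
```

```text
16.3 [631.24 -44.38 160.52] [-8.996e+01  3.000e-02 -9.600e+00] F [-1.96  3.21  2.78] M [0.517 0.38  0.015] 0.4172 q6 -0.008
```

View pics/w11.png

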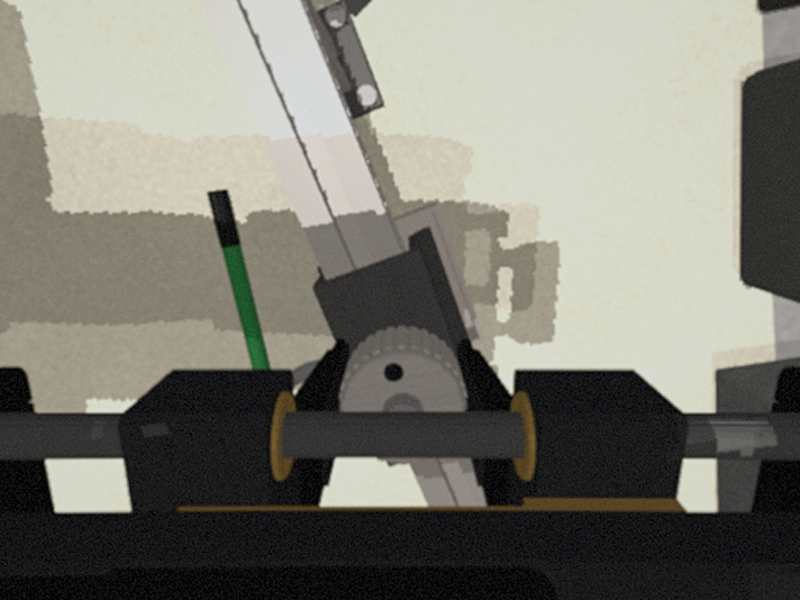

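View pics/w11c.png

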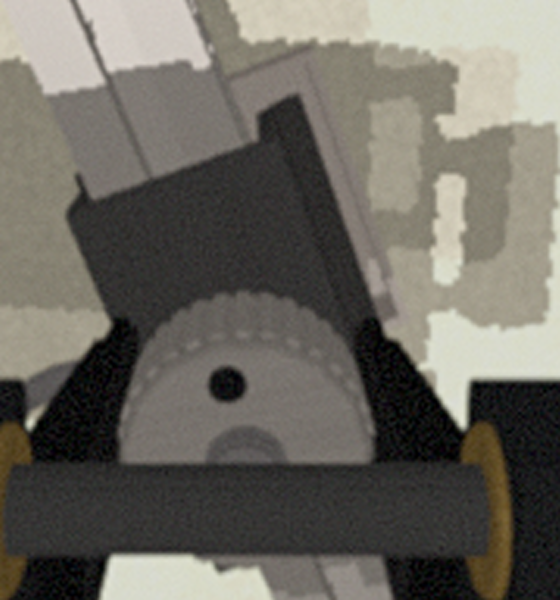

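```bash
python3 - <<'E'
from h import *
import pickle
f=.64
def ang(C,a,b,z=140):
    p,q=onz(C,(a[0]*f,a[1]*f),z),onz(C,(b[0]*f,b[1]*f),z);d=q-p
    return np.degrees(np.arctan2(-d[0],d[1]))%180
c=lambda x,y:(280+x/2,180+y/2)
s=pickle.load(open("w11.pkl","rb"));C=cam("wrist",s)
print("slot",ang(C,(352,266),(240,5)),"bar edge",ang(C,(404,248),(304,0)),ang(C,(320,278),(268,140)))
print("plate end -90",ang(C,c(72,212),c(258,141))-90, "lip",ang(C,c(383,322),c(300,97)),"plate xedge",ang(C,c(345,315),c(278,142)),"-x edge",ang(C,c(112,318),c(70,214)))
print("tray",ang(C,(476,335),(434,207)))
for n,st,h in (("w10",pickle.load(open("w10.pkl","rb")),(226,384)),("w11",s,(227,384))):
    C=cam("wrist",st);Rt=Rn.from_euler('xyz',st["tcp_rot"]).as_matrix()
    u=c(*h);p=onz(C,(u[0]*f,u[1]*f),180.3);print(n,(Rt.T@(p-st["eef_pos"])).round(2))
u=c(233,379)
E
```

```text
slot 11.875280998666467 bar edge 12.22160959362676 8.29160029329314
plate end -90 11.43832033566109 lip 11.348872532902186 plate xedge 11.758836671321538 -x edge 9.486886848705735
tray 9.579874351728014
w10 [ -3.4  -20.4   10.88]
w11 [ -3.26 -19.77  10.61]
```

jog_arm(
  series=[
    {"dx": 0, "dy": 0, "dz": 6e-05, "rx": 0, "ry": 0, "rz": 7.5, "gripper": 0},
    {"dx": 0, "dy": 0, "dz": 0, "rx": 0, "ry": 0, "rz": 0, "gripper": 0},
    {"dx": 0, "dy": 0, "dz": 0, "rx": 0, "ry": 0, "rz": 0, "gripper": 0},
  ],
)

```text
t: 16.65
eef_pos: [631.3, -44.5, 160.6]
tcp_rot: [-1.571, 0.0, -0.047]
ft_force: [-2.2, 3.5, 4.1]
opening: 0.418
```

```bash
python3 st.py; python3 - <<'E'
from h import *
import pickle
s=env.state();im=env.read_camera("wrist");cv2.imwrite("pics/w12o.png",im[:,:,::-1]);pickle.dump(s,open("w12.pkl","wb"))
b=cv2.resize(im[:,:,::-1],(800,600),interpolation=2);cv2.imwrite("pics/w12.png",b)
cv2.imwrite("pics/w12c.png",cv2.resize(b[180:480,280:560],None,fx=2,fy=2,interpolation=2))
im=env.read_camera("top");cv2.imwrite("pics/t12.png",cv2.resize(im[:,:,::-1],(800,600)))
E
```

```text
16.65 [631.3  -44.52 160.55] [-8.998e+01  2.000e-02 -2.710e+00] F [-2.19  3.46  4.09] M [0.627 0.471 0.009] 0.418 q6 -0.128
```

View pics/w12.png

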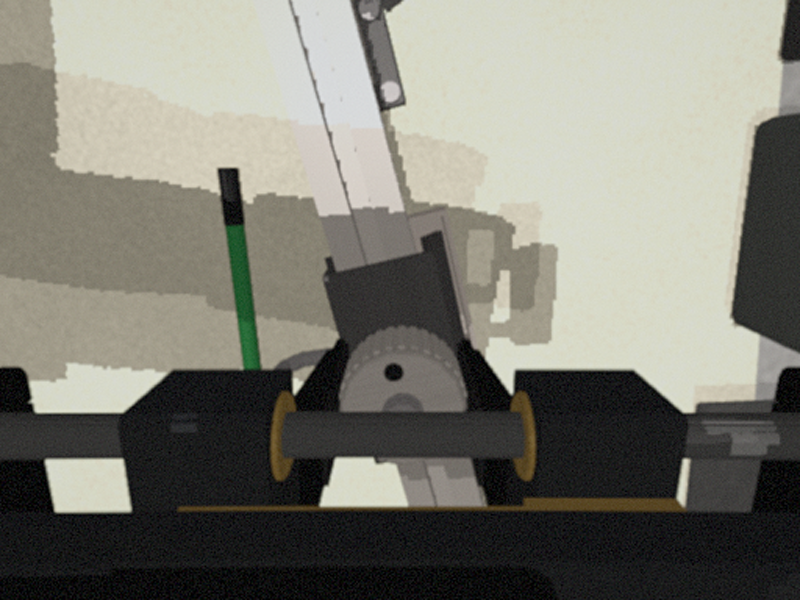

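View pics/w12c.png

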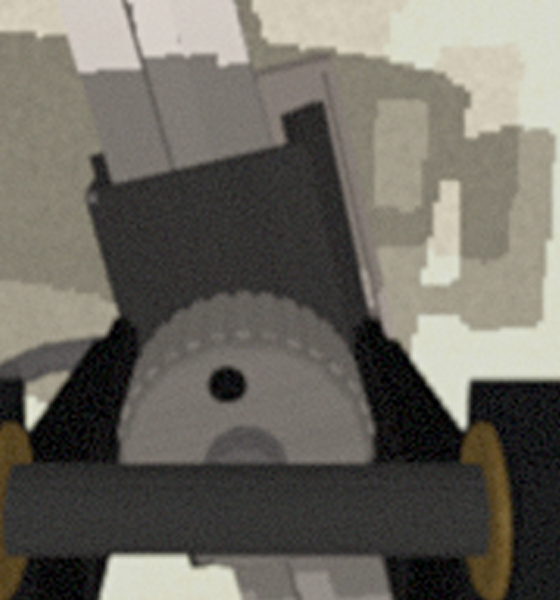

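View pics/t12.png

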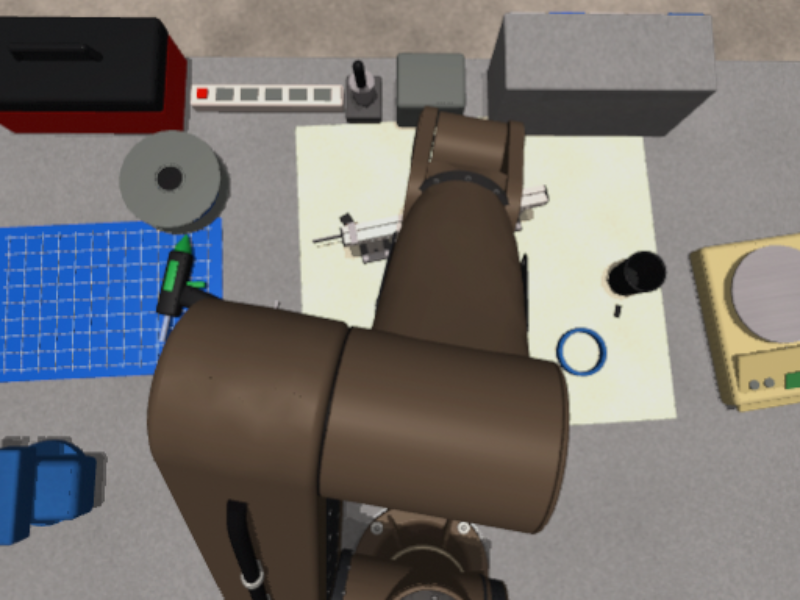

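```bash
python3 - <<'E'
from h import *
import pickle
f=.64
def ang(C,a,b,z=140):
    p,q=onz(C,(a[0]*f,a[1]*f),z),onz(C,(b[0]*f,b[1]*f),z);d=q-p
    return np.degrees(np.arctan2(-d[0],d[1]))%180
c=lambda x,y:(280+x/2,180+y/2)
s=pickle.load(open("w12.pkl","rb"));C=cam("wrist",s)
print("slot",ang(C,(366,264),(292,3)),"bar edge",ang(C,c(283,146),(354,0)))
print("plate end -90",ang(C,c(90,192),c(283,147))-90, ang(C,c(110,186),c(280,147))-90,"lip",ang(C,c(380,310),c(323,102)),"-x edge",ang(C,c(120,315),c(92,205)))
print(s["joints"].round(3),env.state()["t"])
E
python3 st.py
```

```text
slot 11.772869990241361 bar edge 12.597144043921919
plate end -90 10.528265224559007 10.317793046042752 lip 13.647973736304563 -x edge 9.002724254077009
[-0.175  0.569  1.608  0.     0.965 -0.128] 16.75
16.75 [631.31 -44.58 160.57] [-8.998e+01  1.000e-02 -2.640e+00] F [-3.54  3.81  3.69] M [ 0.753  0.624 -0.077] 0.419 q6 -0.129
```

```bash
python3 - <<'E'
from h import *
im=env.read_camera("scene");cv2.imwrite("pics/s12.png",cv2.resize(im[150:290,180:320,::-1],None,fx=4.2,fy=4.2,interpolation=2))
E
python3 st.py
```

```text
16.8 [631.3  -44.56 160.55] [-8.998e+01  2.000e-02 -2.610e+00] F [-2.94  4.99  4.37] M [ 0.704  0.562 -0.028] 0.4165 q6 -0.129
```

View pics/s12.png

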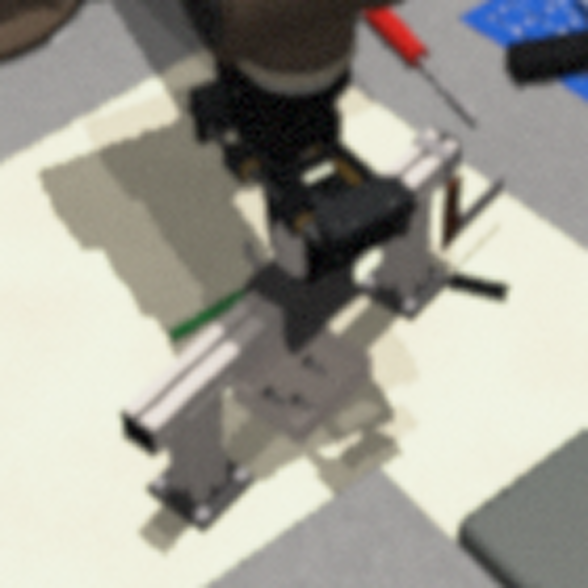

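The hanger sits astride the bar with its plate flat on top. The tray, marker and try square are where they were, and the nut is still gripped. I'm handing the job in.

```bash
python3 -c "
from cell import env
print(env.job_done())"; python3 st.py
```

```text
the job is handed in; nothing more can be done
None
the job is handed in; nothing more can be done
```

The hanger is on the rail and its nut is backed off about a quarter turn. The gripper still holds the nut; the job was handed in at about 16.8 s.

- **Placing:** I picked the hanger up by its nut, turned it about 23° to match the rail (12.3°) and lowered it over the bar near its middle. It touched down at the expected height: TCP 162.5 mm, against 162.2 mm worked out beforehand. The pictures show it astride the bar with its plate flat.
- **Screwing down:** I regripped the nut and turned it clockwise about 229°, until the torque jumped from about 0.05 to 0.65 N m. At the stop the fingers slipped roughly 5° on the nut (seen by its pin hole), and the hanger turned about 3° within its play.
- **Backing off:** I then turned the tool back 92°, and the pin hole showed no slip. After allowing for the hanger's play, I put the nut at about 90° ± 3° from the stop.
- **Last checks:** The gripper opening was 0.417, which matches the 40 mm head. Forces were about 3 to 5 N on each axis, including a light downward push. The last scene picture showed the tray, marker, try square and screwdriver in place.
- **Disagreement:** My last readings of the hanger's angle on the bar differ by 2 to 3° between edges, about 9° to 13.6° against the bar's 12°. The quarter turn is only known to that accuracy.

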